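Reset the filing jig and put the files away

TASK

Get the filing jig ready for the next job and clear up its tools. Turn the steel roller between its centres until its keyway faces straight up, and set the depth dial by turning it clockwise all the way to its stop and then back exactly five clicks. Slide every file lying on the bench flat into the wooden rack, one to a slot, nose first and fully home with the tang sticking out, and leave the other things on the bench alone.

Things in the scene. Friction and masses are not known exactly. Their poses are not given: they have to be found in the camera images.
- roller (a joint): Plain steel roller of the filing jig, 42 mm in diameter and 100 mm long, held between two lathe-style centres; it turns about the jig's y axis (level) with light friction and stays where it is left. Angle in rad: 0 = its keyway (a dark straight groove 8 mm wide and 68 mm long, the only mark on the roller) faces straight up; positive = the keyway leans towards the jig's front (-x of the jig), pi/2 = it faces level to the front. The groove is shallow and does not hinder a grip.
- roller_mid (a point): Middle of the roller, on its axis, 56 mm above the bench. Axes are the jig's: y along the roller, z up. The roller is free over its whole 100 mm; 21 mm of free height between its underside and the jig's base; the centre brackets beside its ends rise to 73 mm above the bench. It can be pinched across its diameter and turned by tilting the gripper about the roller's axis, with fresh grips.
- dial (a joint): Black depth dial on top of the jig's block, turning about the vertical. Angle in rad, 0 = at its clockwise stop (seen from above), growing anticlockwise. It clicks every 20 degrees (0.349 rad; rest places at 0, 0.349, 0.698 ...); one click takes about 0.05 N m and a spring plunger pulls it into the nearest rest place when let go (unless left just on the crest between two). White ticks on the block stand 20 degrees apart.
- dial_grip (a point): Grip point on the dial's axis, 88 mm above the bench. The dial has an upright grip bar 14 mm thick, 50 mm long and 27 mm high, from 74 to 101 mm above the bench, on a 60 mm disc. The point's axes are the jig's and do not turn with the dial: at dial angle q the bar lies along the jig's x axis turned by q anticlockwise (the white line on the bar points to the jig's -x at q = 0).
- jig: The grey filing jig, fixed to the bench: base 92 x 254 x 14 mm (x, y, z), origin at the centre of its underside. At -y a block 84 x 83 mm, 66 mm high, carries the dial (at y = -55 mm); the roller (middle at y = +45 mm) runs between the bracket at y = -20 mm and the tailstock at y = +113 mm.
- rack: Wooden file rack, fixed to the bench, 134 x 184 x 39 mm, origin at the centre of its underside, +x from the mouths to the closed back. Three level slots side by side, 66 mm apart, each 32 mm wide, 15 mm high and 124 mm deep, floor 16 mm above the bench; open at the front (-x) only, under an 8 mm plywood roof. A file that is home stands about 104 mm out of its slot, its centre 10 mm inside the mouth.
- rack_mouth0 (a point): Centre of the mouth of the rack's right (-y) slot, in the plane of the front face, 23.5 mm above the bench. Axes are the rack's: +x goes into the slot.
- rack_mouth1 (a point): Centre of the mouth of the rack's middle slot, in the plane of the front face, 23.5 mm above the bench. Axes are the rack's: +x goes into the slot.
- rack_mouth2 (a point): Centre of the mouth of the rack's left (+y) slot, in the plane of the front face, 23.5 mm above the bench. Axes are the rack's: +x goes into the slot.
- file0_mid (a point): Centre (half-way up) of a flat steel hand file without handle, 228 mm long, 9 mm thick, 0.15 kg, lying flat. Its y axis runs along it: the nose is at y = +114 mm, the blade, 24 mm wide, runs from there to y = -86 mm, and the narrow tang (10 mm wide, 7 mm thick) from there to y = -114 mm. All files are alike; the state gives None for one that is absent.
- file0_tang (a point): Point at the tang's end of the same file, 110 mm behind its centre.
- file0: The same file; origin at the centre of its underside, axes as above.
- file1_mid (a point): Centre (half-way up) of a flat steel hand file without handle, 228 mm long, 9 mm thick, 0.15 kg, lying flat. Its y axis runs along it: the nose is at y = +114 mm, the blade, 24 mm wide, runs from there to y = -86 mm, and the narrow tang (10 mm wide, 7 mm thick) from there to y = -114 mm. All files are alike; the state gives None for one that is absent.
- file1_tang (a point): Point at the tang's end of the same file, 110 mm behind its centre.
- file1: The same file; origin at the centre of its underside, axes as above.
- file2_mid (a point): Centre (half-way up) of a flat steel hand file without handle, 228 mm long, 9 mm thick, 0.15 kg, lying flat. Its y axis runs along it: the nose is at y = +114 mm, the blade, 24 mm wide, runs from there to y = -86 mm, and the narrow tang (10 mm wide, 7 mm thick) from there to y = -114 mm. All files are alike; the state gives None for one that is absent.
- file2_tang (a point): Point at the tang's end of the same file, 110 mm behind its centre.
- file2: The same file; origin at the centre of its underside, axes as above.
- tape: Bystander: roll of black tape, 66 mm across, 19 mm high; origin at the centre of its underside.
- cutters: Bystander: small side cutters with cyan grips, 130 mm long, 11 mm high; origin at the centre of its underside.
- hub: Bystander: flat black hub, 36 x 85 x 16 mm; origin at the centre of its underside.

How it is judged:
On the way, in this order (a step that is already met when the one before it is completed fails the run):
1. the dial is turned clockwise to its stop (within 0.1 rad) (value of joint dial below 0.1 rad), for 0.2 s.
2. the dial is turned back five clicks (1.745 rad, within 0.12 rad) (value of joint dial between 1.6253 and 1.8653 rad), for 0.3 s.
At the end, for the whole second after the job is handed in: Keyway up within 0.15 rad; dial five clicks (1.745 rad) from its stop within 0.12 rad; every file present at rest in a rack slot, tang outside, nose within 10 mm of the slot's end, in line with the rack within 0.12 rad; roller still (all of step 2 and value of joint roller between -0.15 and 0.15 rad and velocity of joint roller between -0.1 and 0.1 rad/s and x of each of file0_mid, file1_mid, file2_mid in the frame of rack above -0.067 m and z of file0_mid in the frame of rack between 0.014 and 0.03 m and y of file0_mid in the frame of rack between -0.085 and 0.085 m and x of each of file0_tang, file1_tang, file2_tang in the frame of rack below -0.12 m and angle between the y axis of each of file0_mid, file1_mid, file2_mid and the x axis of rack, either way round below 0.12 rad and linear speed of each of file0, file1, file2 below 0.02 m/s and z of file1_mid in the frame of rack between 0.014 and 0.03 m and y of file1_mid in the frame of rack between -0.085 and 0.085 m and z of file2_mid in the frame of rack between 0.014 and 0.03 m and y of file2_mid in the frame of rack between -0.085 and 0.085 m); the robot touches nothing.
It fails at once if a bystander (tape) is pushed more than 40 mm from its place (distance of tape from where it was at the start of the episode above 0.04 m).
It fails at once if a bystander (cutters) is pushed more than 40 mm from its place (distance of cutters from where it was at the start of the episode above 0.04 m).
It fails at once if a bystander (hub) is pushed more than 40 mm from its place (distance of hub from where it was at the start of the episode above 0.04 m).
Of file0, file1, file2 only 2 to 3 are there at a start; the rules pass over those that are not, and their reading is None.
At some moment in a run one of file0, file1, file2 may be knocked a few centimetres aside while the robot is not near it.
Once in a run the grip may slacken for a moment while it holds something.
It also fails if it takes over 210 s, if anything falls off the work surface, if the arm or the gripper's body presses on something with over 40 N, if the wrist force passes 120 N, or if a joint passes its speed limit or range.

ROBOT

A 7-joint arm with a two-finger parallel gripper is mounted at the origin on a cart in front of the work surface, level with it; the furniture and walls round the work are solid. World frame = base frame: x ahead of the robot, y to its left, z up, the work surface at z = 0. Lengths are in m, angles in rad, forces in N, time in s.
With the tool pointing down it reaches from about 0.35 to 0.775 m from the base axis. Payload 3.1 kg.
Tool frame: the origin (TCP) lies midway between the tips of the shut fingers; the grasp point (between the pads) lies 19 mm behind it (r.pinch_z is the distance from the TCP to the grasp point, in m); z points along the fingers, y is the line along which they close (so a half turn about z gives the same grasp; the last joint's range is limited). The gripper opens to 85 mm and grips with 20 to 120 N. Pads are 22 mm wide; open, the fingers measure 114 mm over their backs; the gripper's body (76 mm by 85 mm) begins 54 mm behind the grasp point. The pads swing forward as they close: fully open they stand 13 mm farther back than shut.
Start: joints at [1.25, 0.311, 0.014, 1.512, -0.004, 1.319, -0.027], TCP at [0.151, -0.529, 0.231] pointing down, gripper open.
Joint ranges: [-2.7, 2.7], [-0.3, 1.91], [-1.27, 1.3], [0.12, 2.57], [-1.44, 4.58], [0.2, 2.03], [-3.05, 3.05]. Speed limits (rad/s): [2.79, 2.79, 3.14, 3.14, 3.14, 3.14, 3.14].

INTERFACE

Orientations are given as a 3x3 rotation matrix whose columns are the frame's x, y, z axes.
In Python, from cell import r gives the robot as it stands.
- The arm moves only by the shell command python3 -m handwheel 'ROWS'. ROWS is JSON, a list of rows, each a list of 7 numbers: the shift along the world's x, y, z each as a share of 20 cm, from -1 to 1, then the turn, a rotation vector about the world's x, y, z each as a share of pi/2 rad, from -1 to 1, then the closure, from -1 (fully open) to 1 (shut), so that 0 is half open. A call has 1 to 20 rows; each row is the pose to reach, as a shift and turn from the pose commanded when the call began; what a row does not reach only later rows make up. A row lasts 1/12 s, in which the tool goes at most 41.7 mm and 7.16 degrees, less where a joint would pass 70% of its speed; a pose out of reach is approached as far as the arm can. A call with a number of a shift or a turn outside -1 to 1 is refused whole. A call with a gripper value outside its range is refused whole. The fingers move at their own pace and stop on an object; the grip force is fixed at half the most. Time passes only in rows, so rows that repeat a pose let the fingers close. It gives the time, the measured TCP pose, the force, the opening and the grip force at its end, in the units of the state.
- r.sense(): the state, without advancing time (a new reading comes with each control period).
- r.capture(name): name is "scene" or "side" or "wrist"; returns a dict with "frame" (384x512x3 uint8, red, green, blue), "depth" (384x512 float32, m along the optical axis (not along the pixel's ray), 0 where there is no reading), "fovy" (degrees; the focal length in pixels is half the picture's height over the tangent of half this angle, whatever the lens; pixels are square), "cx", "cy" (the principal point, pixels), "camera_from_world" (4x4, takes a point from world to camera coordinates); the wrist camera has in their place "hand_eye" (4x4, takes a point from camera to tool coordinates, whose origin is the TCP and whose axes are the flange's). Camera axes: x right, y down, z forward; pixel columns grow to the right and rows downward; lengths in m; the calibration is good to about 2 mm. The wrist camera is an equidistant fisheye: a pixel r from the principal point sees the ray r / f radians off the axis. A picture is of the moment at which its call begins: read the wrist's pose just before it.
- r.close_job(): hands the job in; it is judged then, once.
The state is a dict: "time_s": time; "joint_pos": joint angles; "joint_velocities": joint speeds; "joint_torque": joint torques, N m; "eef_pos": TCP position; "ee_rot": TCP orientation; "contact_force": force on the tool from outside, world axes, zero at the start; "wrist_torque": the same for the moment, N m; "width": finger opening in m; "finger_force": force on a finger pad.
Only numpy, scipy, OpenCV 4.12 (cv2) and the standard library are available. Lean on these libraries where they do the work, as an engineer would, in place of code of your own. Each camera call takes 0.05 s, during which the arm holds its last target. There are 200 camera calls.

## Working session

There is one attempt and no reset: what is moved stays moved. The work goes in short steps, Python scripts to look and compute and a shell command to move; the robot and the scene stay as the last step left them, time stands still between calls to the robot, and variables do not carry over. Pictures are saved under pics/ and viewed, at most 14 in all, crops included, and the job is handed in when it is done.

```bash
ls; mkdir -p pics; cat > h.py <<'E'
import numpy as np, cv2
from cell import r
def save(name,fn):
    c=r.capture(name); cv2.imwrite('pics/'+fn,c['frame'][:,:,::-1]); np.savez('pics/'+fn[:-4]+'.npz',**c); return c
def load(fn): return dict(np.load('pics/'+fn+'.npz'))
def pt(c,u,v,z=None):
    """world point of pixel, from depth or on plane z"""
    f=192/np.tan(np.radians(float(c['fovy']))/2)
    d=np.array([(u-c['cx'])/f,(v-c['cy'])/f,1.0]); W=np.linalg.inv(c['camera_from_world'])
    o=W[:3,3]; dw=W[:3,:3]@d
    if z is None:
        s=float(np.median(c['depth'][int(v)-1:int(v)+2,int(u)-1:int(u)+2]))
    else: s=(z-o[2])/dw[2]
    return o+s*dw
E
python3 - <<'E'
from h import *
import cv2
for n in('scene','side'):
    c=save(n,n+'0.png'); print(n,c['fovy'],np.linalg.inv(c['camera_from_world']).round(3))
print({k:np.round(v,3) for k,v in r.sense().items()}, r.pinch_z)
for n in('scene0','side0'):
    im=cv2.imread(f'pics/{n}.png'); cv2.imwrite(f'pics/{n}b.png',cv2.resize(im,(800,600),interpolation=cv2.INTER_CUBIC))
E
```

```text
pics
scene 42.74519825006447 [[-0.575 -0.419  0.703 -0.436]
 [-0.818  0.318 -0.479  0.702]
 [-0.023 -0.851 -0.525  0.804]
 [ 0.     0.     0.     1.   ]]
side 57.14491825631365 [[ 0.998  0.001  0.061  0.476]
 [-0.055 -0.401  0.914 -0.912]
 [ 0.026 -0.916 -0.401  0.498]
 [ 0.     0.     0.     1.   ]]
{'time_s': np.float64(0.1), 'joint_pos': array([ 1.25 ,  0.312,  0.014,  1.513, -0.004,  1.319, -0.027]), 'joint_velocities': array([ 0.   , -0.002, -0.   , -0.005, -0.002,  0.001,  0.   ]), 'joint_torque': array([ 1.0000e-03, -3.8086e+01,  1.4700e-01, -2.3124e+01,  1.2000e-02,
        8.0000e-03,  0.0000e+00]), 'eef_pos': array([ 0.151, -0.528,  0.23 ]), 'ee_rot': array([[ 0.961,  0.275, -0.001],
       [ 0.275, -0.961,  0.002],
       [-0.   , -0.002, -1.   ]]), 'contact_force': array([-0.289, -0.148,  0.276]), 'wrist_torque': array([-0.008, -0.013,  0.013]), 'finger_force': np.float64(0.0), 'width': np.float64(0.085)} 0.0187
```

View pics/scene0b.png

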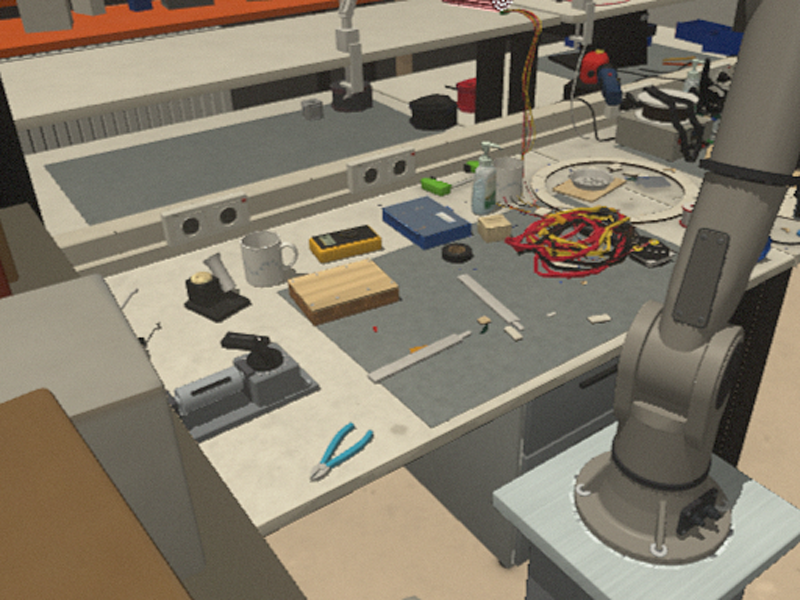

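View pics/side0b.png

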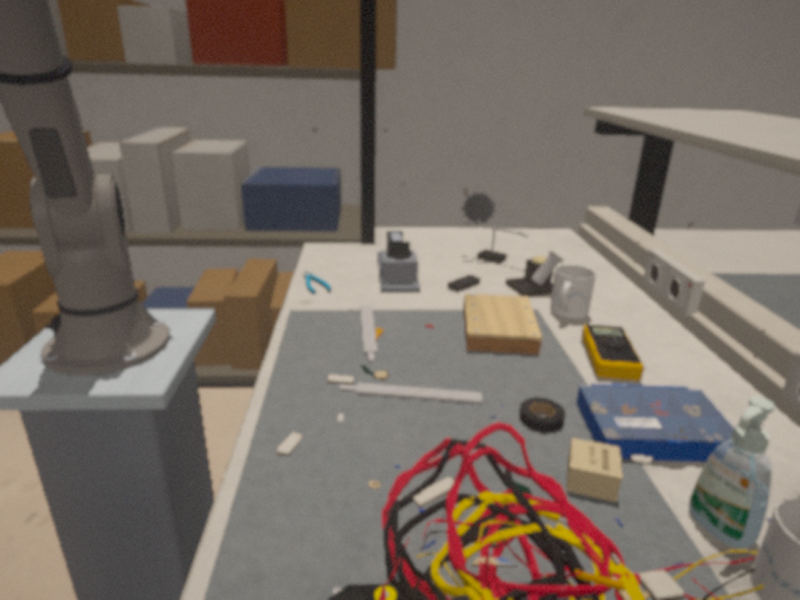

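The scene picture shows the jig at (245,390) with its dial at (265,352), the roller at (205,388), the rack at (345,290), the cutters at (340,450) and the tape at (457,252). Two files are visible: A runs from nose (372,377) to tang (470,333), and B from nose (463,279) to tang (520,326). The side picture shows the hub at (463,283) and no third file.

```bash
python3 - <<'E'
from h import *
s=1.5625
c=load('scene0')
P={'Anose':(372,378,.009),'Atang':(470,333,.008),'Bnose':(463,279,.009),'Btang':(520,326,.008),'rackL':(287,290,.039),'rackB':(350,261,.039),'rackR':(399,294,.039),'rackF':(320,322,.039),'dial':(265,345,None),'rollA':(180,405,None),'rollB':(230,378,None),'roll':(205,390,None),'tape':(457,250,.019),'blkR':(300,366,None),'baseR':(318,384,.014),'cut':(320,470,.01),'cut2':(370,435,.01)}
for k,(u,v,z) in P.items(): print(k,pt(c,u/s,v/s).round(3), pt(c,u/s,v/s,z).round(3) if z else '')
c=load('side0'); print('side')
P={'Anose':(369,308,.009),'Atang':(371,357,.008),'Bnose':(482,398,.009),'Btang':(340,387,.008),'rack1':(465,296,.039),'rack2':(527,296,.039),'rack3':(539,346,.039),'rack4':(467,347,.039),'hub':(463,283,.016),'dialtop':(398,238,None),'blkL':(380,260,.066),'blkR':(417,259,.066),'baseL':(381,289,.014),'baseR':(419,288,.014),'tape':(542,410,.019)}
for k,(u,v,z) in P.items(): print(k,pt(c,u/s,v/s).round(3), pt(c,u/s,v/s,z).round(3) if z else '')
for n,b in(('scene0',(90,190,190,320)),('side0',(130,240,190,360))):
    im=cv2.imread(f'pics/{n}.png')[b[0]:b[1],b[2]-(100 if n=='scene0' else 0):b[3]-(100 if n=='scene0' else 0)]
# crops: jig in scene
im=cv2.imread('pics/scene0.png')[200:285,105:210]; im1=cv2.resize(im,(800,600),interpolation=cv2.INTER_CUBIC); cv2.imwrite('pics/jigcrop.png',im1)
E
```

```text
Anose [0.467 0.156 0.005] [0.462 0.159 0.009]
Atang [ 0.472 -0.065  0.005] [ 0.469 -0.063  0.008]
Bnose [ 0.637 -0.181  0.005] [ 0.632 -0.177  0.009]
Btang [ 0.436 -0.157  0.003] [ 0.431 -0.152  0.008]
rackL [ 0.83  0.13 -0.  ] [0.768 0.158 0.039]
rackB [ 0.859 -0.042 -0.002] [ 0.794 -0.004  0.039]
rackR [ 0.654 -0.031  0.016] [ 0.621 -0.009  0.039]
rackF [0.672 0.141 0.007] [0.627 0.164 0.039]
dial [0.539 0.311 0.099] 
rollA [0.529 0.467 0.056] 
rollB [0.526 0.382 0.071] 
roll [0.525 0.425 0.069] 
tape [ 0.744 -0.25   0.007] [ 0.726 -0.236  0.019]
blkR [0.576 0.237 0.002] 
baseR [0.503 0.241 0.009] [0.497 0.244 0.014]
cut [0.325 0.34  0.005] [0.321 0.342 0.01 ]
cut2 [0.343 0.24  0.008] [0.341 0.241 0.01 ]
side
Anose [0.479 0.141 0.008] [0.479 0.139 0.009]
Atang [ 0.482 -0.058  0.004] [ 0.482 -0.064  0.008]
Bnose [ 0.658 -0.181 -0.   ] [ 0.655 -0.195  0.009]
Btang [ 0.432 -0.15   0.002] [ 0.432 -0.159  0.008]
rack1 [0.681 0.143 0.035] [0.679 0.134 0.039]
rack2 [0.837 0.214 0.004] [0.811 0.134 0.039]
rack3 [ 0.787 -0.047  0.019] [ 0.774 -0.083  0.039]
rack4 [ 0.659 -0.028  0.007] [ 0.647 -0.085  0.039]
hub [0.698 0.263 0.015] [0.697 0.261 0.016]
dialtop [0.553 0.42  0.073] 
blkL [0.506 0.343 0.042] [0.504 0.277 0.066]
blkR [0.592 0.307 0.058] [0.59  0.285 0.066]
baseL [0.507 0.247 0.007] [0.506 0.229 0.014]
baseR [0.594 0.247 0.009] [0.592 0.236 0.014]
tape [ 0.742 -0.225  0.006] [ 0.735 -0.242  0.019]
```

View pics/jigcrop.png

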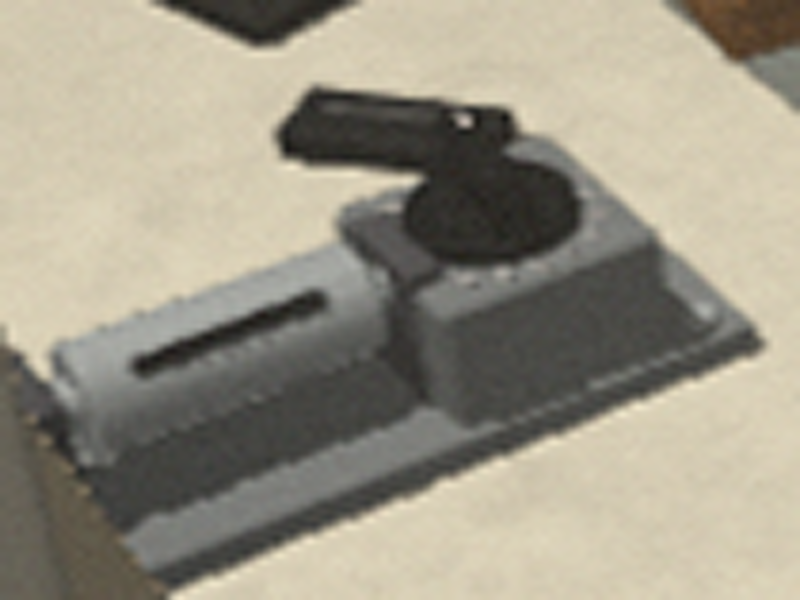

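The crop shows the keyway facing up and towards the robot (groove 140,365 to 325,298). The dial bar points at the upper left, with its white dot near (465,118). I'll move in for wrist pictures.

```bash

python3 -m handwheel '[[0.2,0,0.2,0,0,0,-1],[0.5,0.3,0.5,0,0,0,-1],[1,0.7,0.85,0,0,-0.178,-1],[1,0.7,0.85,0,0,-0.178,-1],[1,0.7,0.85,0,0,-0.178,-1],[1,0.7,0.85,0,0,-0.178,-1],[1,0.7,0.85,0,0,-0.178,-1],[1,0.7,0.85,0,0,-0.178,-1]]'
python3 -m handwheel '[[0.7,1,0,0,0,0,-1],[0.7,1,0,0,0,0,-1],[0.7,1,0,0,0,0,-1],[0.7,1,0,0,0,0,-1],[0.7,1,0,0,0,0,-1],[0.7,1,0,0,0,0,-1],[0.7,1,0,0,0,0,-1]]'
python3 -m handwheel '[[0,1,0,0,0,0,-1],[0,1,0,0,0,0,-1],[0,1,0,0,0,0,-1],[0,1,0,0,0,0,-1],[0,1,0,0,0,0,-1],[0,1,0,0,0,0,-1]]'
cat >> h.py <<'E'
def wsave(fn):
    s=r.sense(); c=r.capture('wrist'); c['pos']=s['eef_pos']; c['rot']=s['ee_rot']
    cv2.imwrite('pics/'+fn,cv2.resize(c['frame'][:,:,::-1],(800,600),interpolation=cv2.INTER_CUBIC)); np.savez('pics/'+fn[:-4]+'.npz',**c); return c
def wray(c,u,v):
    """world origin and ray (unit-depth scaled) of wrist pixel in 800x600 coords"""
    u,v=u/1.5625,v/1.5625; f=192/np.tan(np.radians(float(c['fovy']))/2)
    dx,dy=u-c['cx'],v-c['cy']; rr=np.hypot(dx,dy)+1e-9; th=rr/f
    d=np.array([np.sin(th)*dx/rr,np.sin(th)*dy/rr,np.cos(th)])
    R=c['rot']@c['hand_eye'][:3,:3]; o=c['pos']+c['rot']@c['hand_eye'][:3,3]
    return o,R@d,d[2]
def wpt(c,u,v,z=None):
    o,d,dz=wray(c,u,v)
    if z is None: s=float(c['depth'][int(v/1.5625),int(u/1.5625)])/dz
    else: s=(z-o[2])/d[2]
    return o+s*d
def wproj(c,p):
    f=192/np.tan(np.radians(float(c['fovy']))/2)
    R=c['rot']@c['hand_eye'][:3,:3]; o=c['pos']+c['rot']@c['hand_eye'][:3,3]
    q=R.T@(np.asarray(p)-o); t=np.arctan2(np.hypot(q[0],q[1]),q[2]); a=np.arctan2(q[1],q[0])
    return 1.5625*np.array([c['cx']+f*t*np.cos(a),c['cy']+f*t*np.sin(a)])
E
python3 - <<'E'
from h import *
c=wsave('w1.png'); print(c['fovy'],c['cx'],c['cy'],c['hand_eye'].round(3),c['pos'].round(3),c['rot'].round(3))
E
```

```text
time_s: 0.77
eef_pos: [0.3574, -0.384, 0.4044]
ee_rot: [[1.0, 0.01, 0.007], [0.01, -1.0, -0.0], [0.007, 0.0, -1.0]]
contact_force: [0.2, 0.7, 0.3]
width: 0.0855
finger_force: 0.0
time_s: 1.35
eef_pos: [0.4955, -0.1785, 0.4003]
ee_rot: [[1.0, 0.016, 0.001], [0.016, -1.0, 0.008], [0.001, -0.008, -1.0]]
contact_force: [-0.1, 1.0, -0.5]
width: 0.0853
finger_force: 0.0
time_s: 1.85
eef_pos: [0.4901, 0.0212, 0.4014]
ee_rot: [[1.0, 0.016, -0.001], [0.016, -1.0, 0.006], [-0.0, -0.006, -1.0]]
contact_force: [-0.5, 0.6, -0.2]
width: 0.0857
finger_force: 0.0
65.70646984690485 254.3023045492027 189.55130681635305 [[-0.001 -0.951 -0.309  0.079]
 [ 1.    -0.001  0.    -0.001]
 [-0.001 -0.309  0.951 -0.142]
 [ 0.     0.     0.     1.   ]] [0.49  0.021 0.401] [[ 1.     0.016 -0.001]
 [ 0.016 -1.     0.006]
 [-0.    -0.006 -1.   ]]
```

View pics/w1.png

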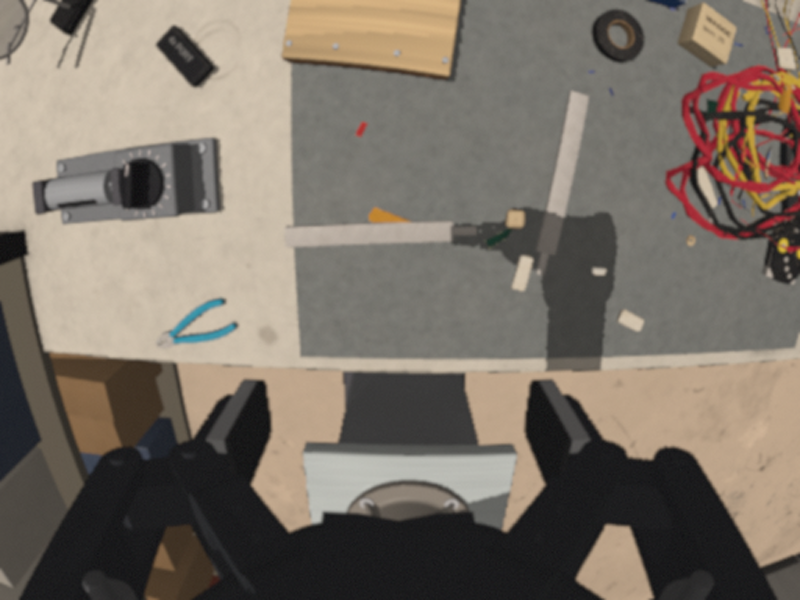

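The wrist picture shows file A from nose (287,237) to shoulder (452,231) and file B from nose (580,95) to shoulder (548,255). The rack's top front edge runs from (284,45) to (450,70). The jig spans (57,162) to (220,211), the hub is at (186,55) and the tape at (618,35). There are no other files.

```bash
python3 - <<'E'
from h import *
c=load('w1')
for k,u,v,z in [('An',287,237,.009),('As',452,232,.009),('Bn',580,95,.009),('Bs',548,254,.009),('rkL',285,47,.039),('rkR',450,70,.039),('rkL0',284,60,.0),('rkR0',448,77,.0),('rk+',293,2,.039),('rk+R',460,5,.039),('j1',218,138,.014),('j2',220,211,.014),('j3',63,222,.014),('j4',57,162,.014),('dial',142,185,.074),('barR',133,165,.101),('barL',122,200,.101),('hub',186,55,.016),('tape',618,35,.019)]:
    print(k,wpt(c,u,v).round(3),wpt(c,u,v,z).round(3))
E
```

```text
An [0.467 0.155 0.008] [0.468 0.155 0.009]
As [ 0.476 -0.04   0.01 ] [ 0.475 -0.04   0.009]
Bn [ 0.648 -0.189  0.01 ] [ 0.648 -0.189  0.009]
Bs [ 0.452 -0.16   0.008] [ 0.452 -0.16   0.009]
rkL [0.688 0.149 0.036] [0.687 0.148 0.039]
rkR [ 0.659 -0.03   0.038] [ 0.659 -0.03   0.039]
rkL0 [ 0.68   0.159 -0.001] [0.68  0.159 0.   ]
rkR0 [ 0.653 -0.029  0.026] [ 0.657 -0.032  0.   ]
rk+ [0.74  0.141 0.038] [0.74  0.141 0.039]
rk+R [ 0.747 -0.044  0.002] [ 0.735 -0.04   0.039]
j1 [ 0.59   0.243 -0.001] [0.589 0.236 0.014]
j2 [ 0.5    0.243 -0.   ] [0.501 0.237 0.014]
j3 [0.498 0.491 0.014] [0.498 0.49  0.014]
j4 [0.583 0.491 0.015] [0.583 0.492 0.014]
dial [0.543 0.306 0.079] [0.543 0.309 0.074]
barR [0.566 0.305 0.097] [0.566 0.303 0.101]
barL [0.53  0.32  0.102] [0.53  0.321 0.101]
hub [0.696 0.279 0.016] [0.696 0.279 0.016]
tape [ 0.735 -0.244  0.002] [ 0.73  -0.235  0.019]
```

```bash
python3 -m handwheel '[[-0.2,1,-0.1,0,0,0,-1],[-0.2,1,-0.1,0,0,0,-1],[-0.2,1,-0.1,0,0,0,-1],[-0.2,1,-0.1,0,0,0,-1],[-0.2,1,-0.1,0,0,0,-1],[-0.2,1,-0.1,0,0,0,-1],[-0.2,1,-0.1,0,0,0,-1]]'
python3 -m handwheel '[[0,0.6,-0.4,0,0,0,-1],[0,0.6,-0.4,0,0,0,-1],[0,0.6,-0.4,0,0,0,-1],[0,0.6,-0.4,0,0,0,-1],[0,0.6,-0.4,0,0,0,-1],[0,0.6,-0.4,0,0,0,-1]]'
python3 -c "
from h import *
wsave('w2.png')"
```

```text
time_s: 2.48
eef_pos: [0.4506, 0.2125, 0.3806]
ee_rot: [[1.0, 0.004, -0.001], [0.004, -1.0, -0.001], [-0.002, 0.001, -1.0]]
contact_force: [0.5, -1.1, 0.2]
width: 0.0855
finger_force: 0.0
time_s: 2.98
eef_pos: [0.4526, 0.3291, 0.3]
ee_rot: [[1.0, -0.003, -0.002], [-0.003, -1.0, -0.003], [-0.002, 0.003, -1.0]]
contact_force: [0.0, -0.2, 0.6]
width: 0.0853
finger_force: 0.0
```

View pics/w2.png

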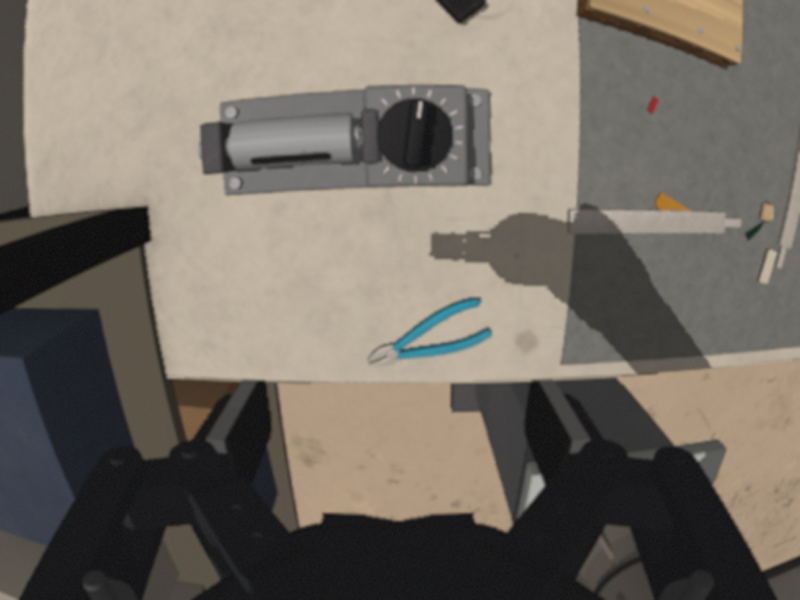

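The dial's white mark is at (420,108), pointing away from the robot, so the dial stands near pi. The groove runs from (252,160) to (330,156) on the robot's side of the roller. I'll measure the jig here.

```bash
python3 - <<'E'
from h import *
c=load('w2')
for k,u,v,z in [('j1',489,91,.014),('j2',490,184,.014),('j3',226,193,.014),('j4',222,103,.014),('disc',415,133,.074),('barW',421,102,.101),('barE',410,160,.101),('grvL',252,160,None),('grvR',330,156,None),('grvM',291,158,None)]:
    print(k,wpt(c,u,v).round(3),wpt(c,u,v,z).round(3) if z else '')
# bar orientation by depth: points above .09
import itertools
pts=[];w=[]
D=c['depth']
for v in range(55,115):
    for u in range(235,295):
        p=wpt(c,(u+.5)*1.5625,(v+.5)*1.5625)
        if p[2]>.092: pts.append(p); 
pts=np.array(pts); m=pts.mean(0); U,S,V=np.linalg.svd((pts-m)[:,:2],full_matrices=False)
print(len(pts),m.round(4),V[0],np.ptp((pts-m)[:,:2]@V.T,axis=0))
# groove angle by darkness
rp=[]
for v in range(70,112):
    for u in range(150,222):
        p=wpt(c,(u+.5)*1.5625,(v+.5)*1.5625)
        if p[2]>.058 and c['frame'][v,u].mean()<60: rp.append(p)
rp=np.array(rp); print(len(rp), np.median(rp,0) if len(rp) else '')
# roller top line
q=[wpt(c,(u+.5)*1.5625,(v+.5)*1.5625) for v in range(70,112) for u in range(155,218)]
q=np.array(q); t=q[q[:,2]>.0745]; print('roller top',t.mean(0),np.ptp(t,axis=0))
E
```

```text
j1 [0.589 0.244 0.012] [0.588 0.245 0.014]
j2 [0.501 0.242 0.013] [0.501 0.243 0.014]
j3 [0.497 0.492 0.014] [0.497 0.493 0.014]
j4 [0.585 0.494 0.012] [0.584 0.493 0.014]
disc [0.544 0.316 0.101] [0.545 0.315 0.074]
barW [0.567 0.312 0.101] [0.567 0.312 0.101]
barE [0.524 0.32  0.102] [0.524 0.319 0.101]
grvL [0.528 0.446 0.072] 
grvR [0.528 0.382 0.072] 
grvM [0.528 0.414 0.07 ] 
531 [0.544  0.315  0.1094] [ 0.98954624 -0.14421598] [0.04981205 0.02049109]
183 [0.52698573 0.41374505 0.07139251]
roller top [0.54133492 0.41044124 0.08179053] [0.0245821  0.12302303 0.36744018]
```

```bash
python3 -c "
from h import *
print(np.round(r.sense()['joint_pos'],2))"
python3 -m handwheel '[[0.45,-0.07,0,0,0,-0.092,-0.4],[0.45,-0.07,0,0,0,-0.092,-0.4],[0.456,-0.072,-0.4,0,0,-0.092,-0.4],[0.456,-0.072,-0.6,0,0,-0.092,-0.4],[0.456,-0.072,-0.7,0,0,-0.092,-0.4],[0.456,-0.072,-0.7,0,0,-0.092,-0.4],[0.456,-0.072,-0.7,0,0,-0.092,-0.4]]'
python3 -c "
from h import *
print(np.round(r.sense()['joint_pos'],2))"
```

```text
[-0.26  0.36 -0.57  1.33  0.19  1.51 -2.39]
time_s: 3.62
eef_pos: [0.5424, 0.3106, 0.1567]
ee_rot: [[0.989, -0.15, -0.007], [-0.15, -0.989, -0.008], [-0.005, 0.009, -1.0]]
contact_force: [-0.1, -0.4, 0.0]
width: 0.0601
finger_force: 0.0
[-0.24  0.57 -0.49  1.38  0.27  1.27 -2.47]
```

```bash

T='[0,0,0,0,0,1,-0.4]'
python3 -m handwheel '[[0,0,0,0,0,1,-0.4],[0,0,0,0,0,1,-0.4],[0,0,0,0,0,1,-0.4],[0,0,0,0,0,1,-0.4],[0,0,0,0,0,1,-0.4],[0,0,0,0,0,1,-0.4],[0,0,0,0,0,1,-0.4],[0,0,0,0,0,1,-0.4],[0,0,0,0,0,1,-0.4],[0,0,0,0,0,1,-0.4],[0,0,0,0,0,1,-0.4],[0,0,0,0,0,1,-0.4],[0,0,0,0,0,1,-0.4],[0,0,0,0,0,1,-0.4]]'
python3 -m handwheel '[[0,0,0,0,0,1,-0.4],[0,0,0,0,0,1,-0.4],[0,0,0,0,0,1,-0.4],[0,0,0,0,0,1,-0.4],[0,0,0,0,0,1,-0.4],[0,0,0,0,0,1,-0.4],[0,0,0,0,0,1,-0.4],[0,0,0,0,0,1,-0.4],[0,0,0,0,0,1,-0.4],[0,0,0,0,0,1,-0.4],[0,0,0,0,0,1,-0.4],[0,0,0,0,0,1,-0.4],[0,0,0,0,0,1,-0.4],[0,0,0,0,0,1,-0.4],[0,0,0,0,0,1,-0.4]]'
python3 -c "
from h import *
print(np.round(r.sense()['joint_pos'],2))"
```

```text
time_s: 4.78
eef_pos: [0.5455, 0.3153, 0.1644]
ee_rot: [[0.148, 0.989, 0.005], [0.989, -0.148, 0.001], [0.002, 0.005, -1.0]]
contact_force: [1.3, -0.4, -0.6]
width: 0.0599
finger_force: 0.0
time_s: 6.03
eef_pos: [0.5441, 0.3159, 0.1626]
ee_rot: [[-0.989, 0.151, 0.002], [0.151, 0.989, 0.0], [-0.002, 0.0, -1.0]]
contact_force: [0.9, 0.4, -0.8]
width: 0.0598
finger_force: 0.0
[ 0.08  0.79 -1.16  1.36  0.72  1.44  0.37]
```

```bash

python3 -m handwheel '[[0,-0.006,-0.2,0,0,0,-0.4],[0,-0.006,-0.35,0,0,0,-0.4],[0,-0.006,-0.42,0,0,0,-0.4],[0,-0.006,-0.42,0,0,0,-0.4],[0,-0.006,-0.42,0,0,0,-0.4],[0,-0.006,-0.42,0,0,0,1],[0,-0.006,-0.42,0,0,0,1],[0,-0.006,-0.42,0,0,0,1],[0,-0.006,-0.42,0,0,0,1],[0,-0.006,-0.42,0,0,0,1],[0,-0.006,-0.42,0,0,0,1],[0,-0.006,-0.42,0,0,0,1],[0,-0.006,-0.42,0,0,0,1],[0,-0.006,-0.42,0,0,0,1],[0,-0.006,-0.42,0,0,0,1],[0,-0.006,-0.42,0,0,0,1]]'
python3 -c "
from h import *
s=r.sense();print(np.round(s['joint_pos'],2),s['wrist_torque'].round(2))"
```

```text
time_s: 7.37
eef_pos: [0.5429, 0.3151, 0.0791]
ee_rot: [[-0.989, 0.145, 0.001], [0.145, 0.989, -0.001], [-0.001, -0.001, -1.0]]
contact_force: [-1.9, -2.9, 5.1]
width: 0.0125
finger_force: 60.5
[ 0.08  0.87 -1.11  1.46  0.79  1.3   0.32] [-0.57  0.25  0.02]
```

```bash

python3 -m handwheel '[[0,0,0,0,0,-0.07,1],[0,0,0,0,0,-0.14,1],[0,0,0,0,0,-0.21,1],[0,0,0,0,0,-0.28,1],[0,0,0,0,0,-0.35,1],[0,0,0,0,0,-0.42,1],[0,0,0,0,0,-0.49,1],[0,0,0,0,0,-0.56,1],[0,0,0,0,0,-0.63,1],[0,0,0,0,0,-0.7,1],[0,0,0,0,0,-0.77,1],[0,0,0,0,0,-0.84,1],[0,0,0,0,0,-0.91,1],[0,0,0,0,0,-1,1],[0,0,0,0,0,-1,1],[0,0,0,0,0,-1,1]]'
python3 -c "
from h import *
s=r.sense();print(np.round(s['joint_pos'],2),s['wrist_torque'].round(2))
c=wsave('w3.png')"
```

```text
time_s: 8.7
eef_pos: [0.5444, 0.3162, 0.0791]
ee_rot: [[0.143, 0.99, 0.004], [0.99, -0.143, 0.001], [0.002, 0.004, -1.0]]
contact_force: [3.1, 0.1, 5.2]
width: 0.0126
finger_force: 60.4
[-0.07  0.72 -0.79  1.47  0.53  1.17 -1.08] [-0.15 -0.46 -0.12]
```

```bash

python3 -m handwheel '[[0,0,0,0,0,-0.07,1],[0,0,0,0,0,-0.14,1],[0,0,0,0,0,-0.21,1],[0,0,0,0,0,-0.28,1],[0,0,0,0,0,-0.35,1],[0,0,0,0,0,-0.42,1],[0,0,0,0,0,-0.49,1],[0,0,0,0,0,-0.56,1],[0,0,0,0,0,-0.63,1],[0,0,0,0,0,-0.7,1],[0,0,0,0,0,-0.75,1],[0,0,0,0,0,-0.8,1],[0,0,0,0,0,-0.84,1],[0,0,0,0,0,-0.84,1],[0,0,0,0,0,-0.84,1]]'
python3 -c "
from h import *
s=r.sense();print(np.round(s['joint_pos'],2),s['wrist_torque'].round(2))"
python3 -m handwheel '[[0,0,0,0,0,-0.03,1],[0,0,0,0,0,-0.06,1],[0,0,0,0,0,-0.06,1],[0,0,0,0,0,-0.06,1]]'
python3 -c "
from h import *
s=r.sense();print(np.round(s['joint_pos'],2),s['wrist_torque'].round(2))
wsave('w4.png')"
```

```text
time_s: 10.0
eef_pos: [0.5455, 0.315, 0.0791]
ee_rot: [[0.994, 0.107, 0.005], [0.107, -0.994, 0.0], [0.005, 0.0, -1.0]]
contact_force: [3.4, -1.4, 6.9]
width: 0.0125
finger_force: 60.5
[-0.24  0.64 -0.49  1.47  0.32  1.11 -2.25] [-0.42 -0.69 -0.05]
time_s: 10.33
eef_pos: [0.5455, 0.3148, 0.0791]
ee_rot: [[1.0, 0.014, 0.005], [0.014, -1.0, -0.0], [0.005, 0.0, -1.0]]
contact_force: [3.7, -2.4, 5.5]
width: 0.0122
finger_force: 60.6
[-0.25  0.63 -0.47  1.47  0.31  1.1  -2.34] [-0.5  -0.69  0.19]
```

View pics/w4.png

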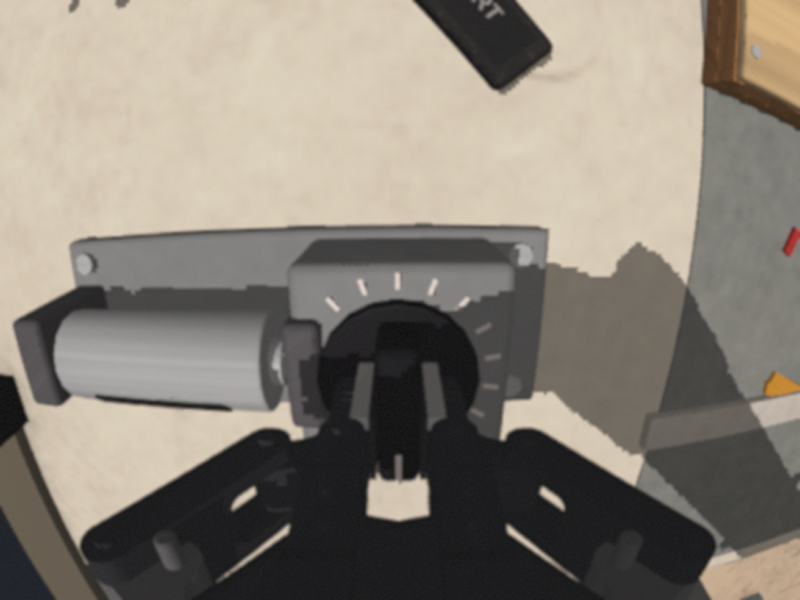

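The white line at (398,467) points straight at the robot and the wrist torque is rising, so the dial is on its stop. I'll hold briefly, then turn back five clicks.

```bash

python3 -m handwheel '[[0,0,0,0,0,-0.02,1],[0,0,0,0,0,-0.03,1],[0,0,0,0,0,-0.03,1],[0,0,0,0,0,-0.03,1],[0,0,0,0,0,-0.03,1],[0,0,0,0,0,-0.03,1]]'
python3 -c "
from h import *
s=r.sense();print(np.round(s['joint_pos'],2),s['wrist_torque'].round(2))"
python3 -m handwheel '[[0,0,0,0,0,0.06,1],[0,0,0,0,0,0.12,1],[0,0,0,0,0,0.18,1],[0,0,0,0,0,0.25,1],[0,0,0,0,0,0.32,1],[0,0,0,0,0,0.4,1],[0,0,0,0,0,0.47,1],[0,0,0,0,0,0.54,1],[0,0,0,0,0,0.61,1],[0,0,0,0,0,0.68,1],[0,0,0,0,0,0.75,1],[0,0,0,0,0,0.82,1],[0,0,0,0,0,0.9,1],[0,0,0,0,0,0.95,1],[0,0,0,0,0,1,1],[0,0,0,0,0,1,1],[0,0,0,0,0,1,1]]'
```

```text
time_s: 10.88
eef_pos: [0.5455, 0.3149, 0.0791]
ee_rot: [[1.0, -0.029, 0.006], [-0.029, -1.0, -0.001], [0.006, 0.001, -1.0]]
contact_force: [3.5, -3.5, 6.1]
width: 0.0127
finger_force: 64.3
[-0.26  0.63 -0.46  1.47  0.3   1.1  -2.37] [-0.62 -0.78  1.19]
time_s: 12.3
eef_pos: [0.5442, 0.3162, 0.0791]
ee_rot: [[0.033, 0.999, 0.003], [0.999, -0.033, 0.002], [0.002, 0.003, -1.0]]
contact_force: [2.5, -0.1, 6.2]
width: 0.013
finger_force: 60.7
```

```bash

python3 -m handwheel '[[0,0,0,0,0,0.07,1],[0,0,0,0,0,0.14,1],[0,0,0,0,0,0.142,1],[0,0,0,0,0,0.142,1],[0,0,0,0,0,0.142,1],[0,0,0,0,0,0.142,1],[0,0,0,0,0,0.142,-0.4],[0,0,0,0,0,0.142,-0.4],[0,0,0,0,0,0.142,-0.4],[0,0,0,0,0,0.142,-0.4],[0,0,0,0,0,0.142,-0.4],[0,0,0.2,0,0,0.142,-0.4],[0,0,0.4,0,0,0.142,-0.4],[0,0,0.4,0,0,0.142,-0.4]]'
python3 - <<'E'
from h import *
c=wsave('w5.png'); s=r.sense(); print(np.round(s['joint_pos'],2))
pts=[]
for v in range(0,384):
    for u in range(0,512):
        if c['depth'][v,u]>0:
            p=wpt(c,(u+.5)*1.5625,(v+.5)*1.5625)
            if .09<p[2]<.106 and np.hypot(p[0]-.5437,p[1]-.314)<.032: pts.append(p)
pts=np.array(pts);m=pts.mean(0);U,S,V=np.linalg.svd((pts-m)[:,:2],full_matrices=False)
print(len(pts),m,V[0],np.arctan2(V[0][1],V[0][0])%np.pi-.016,np.ptp((pts-m)[:,:2]@V.T,axis=0))
E
```

```text
time_s: 13.47
eef_pos: [0.5454, 0.3198, 0.1657]
ee_rot: [[-0.187, 0.982, 0.011], [0.982, 0.187, 0.009], [0.007, 0.012, -1.0]]
contact_force: [0.5, 2.8, 1.6]
width: 0.0598
finger_force: 0.0
[-0.02  0.67 -0.91  1.36  0.53  1.34 -0.74]
1153 [0.54410696 0.31752428 0.1000585 ] [ 0.18791037 -0.98218618] 1.743830507096888 [0.04968697 0.01356039]
```

View pics/w5.png

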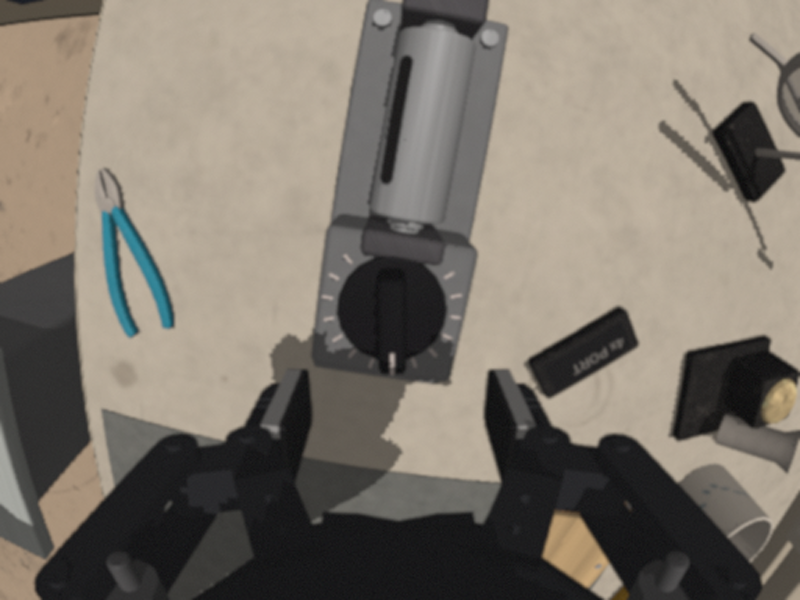

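The dial reads 1.744, with the white mark at (392,360). The groove is at (397,120), left of the roller's top. Next I'll measure the groove angle and tool move for the roller.

```bash
cat > groove.py <<'E'
import sys
from h import *
def ang(c,box):
    u0,v0,u1,v1=[int(b/1.5625) for b in box]; g=[];t=[]
    for v in range(v0,v1):
        for u in range(u0,u1):
            if c['depth'][v,u]<=0: continue
            p=wpt(c,(u+.5)*1.5625,(v+.5)*1.5625)
            if .04<p[2]<.085 and abs(p[1]-.4135)<.045:
                t.append(p)
                if c['frame'][v,u].mean()<55: g.append(p)
    g=np.array(g);t=np.array(t); x0=.5434-.016*(g[:,1]-.3135)
    a=np.arctan2(-(g[:,0]-x0),g[:,2]-.056); tt=t[t[:,2]>np.percentile(t[:,2],90)]
    print('groove n',len(g),'angle med',np.median(a),'ptp',np.percentile(a,[5,95]),'y',g[:,1].min(),g[:,1].max(),'top',tt.mean(0))
if __name__=='__main__': ang(load(sys.argv[1]),[int(a) for a in sys.argv[2:6]])
E
python3 groove.py w5 360 20 480 220; python3 groove.py w2 220 90 360 190
```

```text
groove n 533 angle med 0.7389803298413719 ptp [0.58037699 0.90626092] y 0.3816212281543309 0.4474650338192847 top [0.54258525 0.41278456 0.07691333]
groove n 165 angle med 0.7780648287632657 ptp [0.65332787 0.92580661] y 0.3823594367050894 0.44595556986174684 top [0.54121798 0.41310752 0.07703951]
```

```bash

python3 -m handwheel '[[-0.147,0.468,0,0,0,-0.11,-0.6],[-0.147,0.468,0,0,0,-0.11,-0.6],[-0.147,0.468,0,0,0,-0.11,-0.6],[-0.147,0.468,0,0,0,-0.11,-0.6],[-0.147,0.468,0,0,0,-0.11,-0.6],[-0.147,0.468,0,0,0,-0.11,-0.6]]'
python3 -m handwheel '[[0,0,-0.05,0,-0.08,0,-0.6],[0,0,-0.1,0,-0.16,0,-0.6],[0,0,-0.15,0,-0.239,0,-0.6],[0,0,-0.217,0,-0.239,0,-0.6],[0,0,-0.217,0,-0.239,0,-0.6],[0,0,-0.217,0,-0.239,0,-0.6],[0,0,-0.217,0,-0.239,0,-0.6],[0,0,-0.217,0,-0.239,0,-0.6]]'
python3 -c "
from h import *
s=r.sense();print(np.round(s['joint_pos'],2),s['wrist_torque'].round(2))"
```

```text
time_s: 14.02
eef_pos: [0.5138, 0.4078, 0.1563]
ee_rot: [[-0.014, 1.0, -0.0], [1.0, 0.014, -0.003], [-0.003, -0.0, -1.0]]
contact_force: [0.4, -0.0, 0.1]
width: 0.0683
finger_force: 0.0
time_s: 14.68
eef_pos: [0.5164, 0.4091, 0.1156]
ee_rot: [[-0.009, 0.93, 0.369], [1.0, 0.01, 0.001], [-0.003, 0.369, -0.93]]
contact_force: [0.0, -0.3, 0.4]
width: 0.0683
finger_force: 0.0
[-0.34  0.56 -0.72  1.66  0.83  0.98 -1.39] [ 0.01  0.35 -0.03]
```

```bash

python3 -m handwheel '[[0.04,0.022,-0.1,0,0,0,-0.6],[0.08,0.022,-0.2,0,0,0,-0.6],[0.12,0.022,-0.3,0,0,0,-0.6],[0.162,0.022,-0.385,0,0,0,-0.6],[0.162,0.022,-0.385,0,0,0,-0.6],[0.162,0.022,-0.385,0,0,0,-0.6],[0.162,0.022,-0.385,0,0,0,-0.6]]'
python3 -m handwheel '[[0,0,0,0,0,0,1],[0,0,0,0,0,0,1],[0,0,0,0,0,0,1],[0,0,0,0,0,0,1],[0,0,0,0,0,0,1],[0,0,0,0,0,0,1],[0,0,0,0,0,0,1]]'
python3 -c "
from h import *
s=r.sense();print(np.round(s['joint_pos'],2),s['wrist_torque'].round(2), s['eef_pos']-.0187*s['ee_rot'][:,2])"
```

```text
time_s: 15.27
eef_pos: [0.5465, 0.4147, 0.0385]
ee_rot: [[-0.013, 0.93, 0.368], [1.0, 0.013, 0.002], [-0.003, 0.368, -0.93]]
contact_force: [-0.5, 0.5, 0.5]
width: 0.0683
finger_force: 0.0
time_s: 15.85
eef_pos: [0.5483, 0.4151, 0.0407]
ee_rot: [[-0.015, 0.928, 0.373], [1.0, 0.014, 0.003], [-0.003, 0.373, -0.928]]
contact_force: [2.3, 0.2, 6.8]
width: 0.0403
finger_force: 60.4
[-0.37  0.68 -0.65  1.66  0.95  0.87 -1.46] [-0.15 -0.47  0.16] [0.54133964 0.41501369 0.05800247]
```

```bash

python3 -m handwheel '[[-0.008,0,-0.002,0,0.06,0,1],[-0.017,0,-0.005,0,0.12,0,1],[-0.025,0,-0.006,0,0.18,0,1],[-0.034,0,-0.007,0,0.24,0,1],[-0.043,0,-0.006,0,0.3,0,1],[-0.051,0,-0.005,0,0.36,0,1],[-0.06,0,-0.002,0,0.42,0,1],[-0.0685,0,0,0,0.477,0,1],[-0.0685,0,0,0,0.477,0,1],[-0.0685,0,0,0,0.477,0,1]]'
python3 -c "
from h import *
s=r.sense();print(np.round(s['joint_pos'],2),s['wrist_torque'].round(2), s['eef_pos']-.0187*s['ee_rot'][:,2]); wsave('w6.png')"; python3 groove.py w6 0 0 798 598
```

```text
time_s: 16.68
eef_pos: [0.5359, 0.4152, 0.0403]
ee_rot: [[-0.01, 0.933, -0.36], [1.0, 0.013, 0.008], [0.012, -0.36, -0.933]]
contact_force: [5.8, -0.3, 8.6]
width: 0.04
finger_force: 67.4
[-0.26  1.1  -0.83  0.92  0.45  1.6  -0.86] [-0.01 -0.82  0.42] [0.54265085 0.41500974 0.05776242]
groove n 6853 angle med -1.1295277205703638 ptp [-1.49206309  0.66797464] y 0.3754025485635729 0.4488999684843219 top [0.57944258 0.42060249 0.08182602]
```

```bash

python3 -m handwheel '[[0,0,0,0,0,0,-0.6],[0,0,0,0,0,0,-0.6],[0,0,0,0,0,0,-0.6],[0,0,0,0,0,0,-0.6],[0,0,0,0,0,0,-0.6],[0.07,0,0.18,0,0,0,-0.6],[0.14,0,0.36,0,0,0,-0.6],[0.2,0,0.52,0,0,0,-0.6],[0.2,0,0.52,0,0,0,-0.6],[0,-0.2,0.8,0,-0.08,0,-0.6],[0,-0.4,0.8,0,-0.16,0,-0.6],[0,-0.4,0.8,0,-0.234,0,-0.6],[0,-0.4,0.8,0,-0.234,0,-0.6],[0,-0.4,0.8,0,-0.234,0,-0.6],[0,-0.4,0.8,0,-0.234,0,-0.6]]'
python3 -c "
from h import *
wsave('w7.png')"
```

```text
time_s: 17.98
eef_pos: [0.5277, 0.3323, 0.1973]
ee_rot: [[-0.02, 1.0, -0.007], [1.0, 0.02, -0.005], [-0.004, -0.007, -1.0]]
contact_force: [-0.1, 0.1, 0.4]
width: 0.0685
finger_force: 0.0
```

View pics/w7.png

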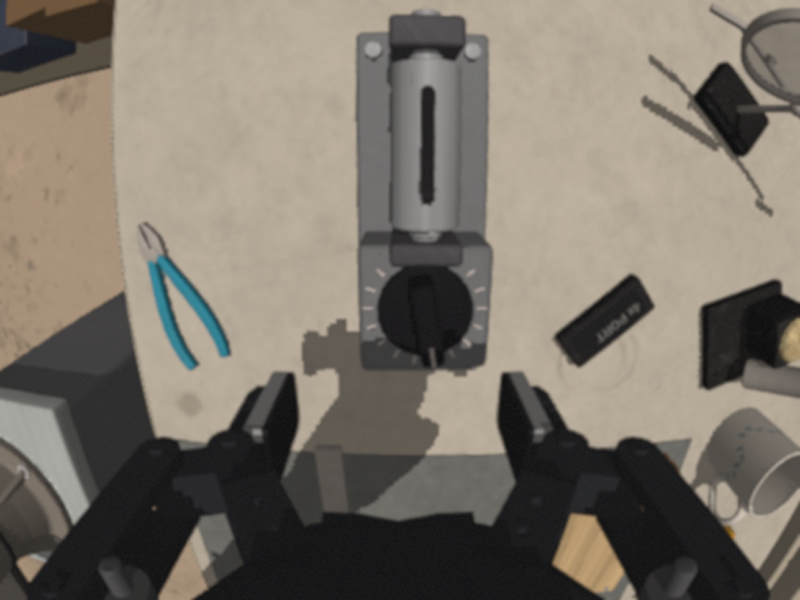

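The groove (428,85 to 428,200) now looks centred on the roller. I'll measure it and move to file B.

```bash
python3 groove.py w7 390 60 465 230
python3 -m handwheel '[[0,-0.2,0.2,0,0,-0.07,-0.4],[-0.1,-0.4,0.2,0,0,-0.14,-0.4],[-0.1,-0.6,0.2,0,0,-0.21,-0.4],[-0.1,-0.8,0.2,0,0,-0.28,-0.4],[-0.1,-1,0.2,0,0,-0.35,-0.4],[-0.1,-1,0.2,0,0,-0.42,-0.4],[-0.1,-1,0.2,0,0,-0.49,-0.4],[-0.1,-1,0.2,0,0,-0.56,-0.4]]'
python3 -m handwheel '[[0,-0.2,0,0,0,-0.07,-0.4],[-0.05,-0.4,0,0,0,-0.14,-0.4],[-0.05,-0.6,0,0,0,-0.21,-0.4],[-0.05,-0.8,0,0,0,-0.28,-0.4],[-0.05,-1,0,0,0,-0.35,-0.4],[-0.05,-1,0,0,0,-0.42,-0.4],[-0.05,-1,0,0,0,-0.49,-0.4],[-0.05,-1,0,0,0,-0.55,-0.4],[-0.05,-1,0,0,0,-0.55,-0.4],[-0.05,-1,0,0,0,-0.55,-0.4]]'
python3 -m handwheel '[[0,-0.2,0,0,0,0,-0.4],[0,-0.4,0,0,0,0,-0.4],[0,-0.47,0,0,0,0,-0.4],[0,-0.47,0,0,0,0,-0.4],[0,-0.47,0,0,0,0,-0.4]]'
python3 -c "
from h import *
print(r.sense()['joint_pos'].round(2));wsave('w8.png')"
```

```text
groove n 505 angle med -0.01609064628223251 ptp [-0.14680007  0.11429694] y 0.3822043853682066 0.4471386266096162 top [0.54234537 0.41555775 0.07740794]
time_s: 18.7
eef_pos: [0.5145, 0.132, 0.2373]
ee_rot: [[0.768, 0.641, -0.003], [0.641, -0.768, 0.007], [0.002, -0.007, -1.0]]
contact_force: [-0.2, -0.1, -1.0]
width: 0.0597
finger_force: 0.0
time_s: 19.53
eef_pos: [0.5036, -0.0663, 0.2371]
ee_rot: [[0.988, -0.155, 0.002], [-0.155, -0.988, 0.007], [0.001, -0.007, -1.0]]
contact_force: [0.3, -0.1, -0.7]
width: 0.0599
finger_force: 0.0
time_s: 19.95
eef_pos: [0.5025, -0.1612, 0.2367]
ee_rot: [[0.987, -0.158, 0.001], [-0.158, -0.987, 0.007], [-0.0, -0.007, -1.0]]
contact_force: [-0.0, 0.2, -0.8]
width: 0.0595
finger_force: 0.0
[ 0.67  0.3  -0.5   1.55  0.14  1.33 -1.57]
```

View pics/w8.png

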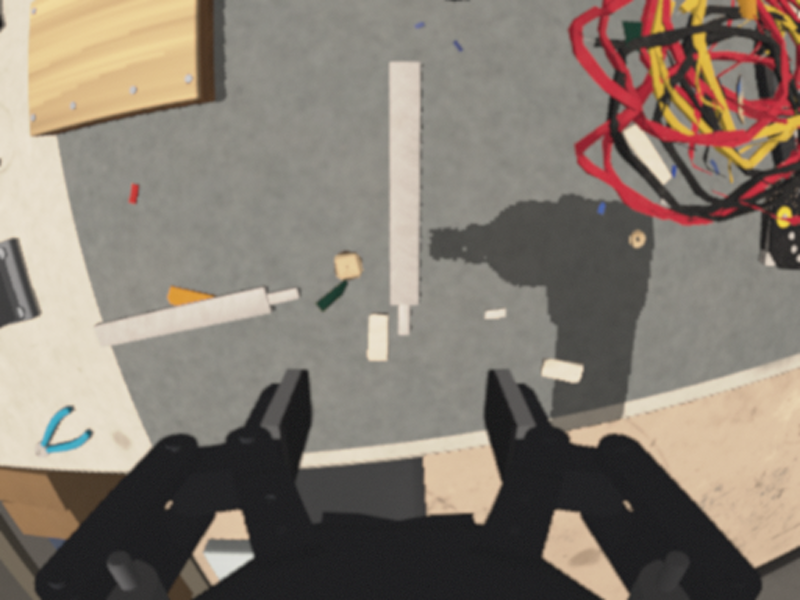

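The roller reads -0.016. File B runs from nose (405,62) to shoulder (404,303), in line with the tool. File A is at (185,315), and the rack's front edge runs from (32,135) to (212,98).

```bash
python3 - <<'E'
from h import *
c=load('w8')
for k,u,v,z in [('Bn',405,62,.009),('Bs',404,303,.009),('Btip',404,334,.008),('An',104,333,.009),('As',267,301,.009),('rkL0',34,136,0.039),('rkR',199,101,.039),('rkRb',214,98,.0),('cube',346,266,0),('box',378,337,0)]:
    print(k,wpt(c,u,v).round(3),wpt(c,u,v,z).round(3))
E
```

```text
Bn [ 0.65  -0.189  0.01 ] [ 0.65  -0.189  0.009]
Bs [ 0.456 -0.157  0.01 ] [ 0.456 -0.157  0.009]
Btip [ 0.427 -0.153  0.007] [ 0.427 -0.153  0.008]
An [0.47  0.145 0.01 ] [0.47  0.145 0.009]
As [ 0.475 -0.04   0.008] [ 0.476 -0.041  0.009]
rkL0 [0.675 0.15  0.034] [0.674 0.146 0.039]
rkR [ 0.581 -0.174  0.379] [ 0.65  -0.03   0.039]
rkRb [ 0.656 -0.03   0.005] [ 0.657 -0.028  0.   ]
cube [ 0.495 -0.115  0.008] [ 0.493 -0.113  0.   ]
box [ 0.428 -0.13   0.008] [ 0.425 -0.129  0.   ]
```

```bash
python3 -m handwheel '[[0,-0.02,-0.2,0,0,0,0],[0,-0.02,-0.4,0,0,0,0],[0,-0.02,-0.6,0,0,0,0],[0,-0.02,-0.8,0,0,0,0],[0,-0.02,-0.95,0,0,0,0],[0,-0.02,-0.95,0,0,0,0],[0,-0.02,-0.95,0,0,0,0],[0,-0.02,-0.95,0,0,0,0]]'
python3 -c "
from h import *
c=wsave('w9.png')
P=[wpt(c,(u+.5)*1.5625,(v+.5)*1.5625) for v in range(60,340,4) for u in range(120,400,4) if c['depth'][v,u]>0]
P=np.array(P); m=(P[:,2]<.03)
k=(np.hypot(P[:,0]-.495,P[:,1]+.115)<.03)&m; print('cube z', np.percentile(P[k,2],[5,50,95]) if k.any() else None)
k=(P[:,0]>.52)&(P[:,0]<.65)&(abs(P[:,1]+.172)<.05)&(P[:,2]>.005)&m; q=P[k]; print(len(q),q.mean(0)); 
U,S,V=np.linalg.svd((q-q.mean(0))[:,:2],full_matrices=False);print(V[0])"
```

```text
time_s: 20.67
eef_pos: [0.5042, -0.1633, 0.049]
ee_rot: [[0.988, -0.155, 0.005], [-0.155, -0.988, 0.006], [0.004, -0.007, -1.0]]
contact_force: [-0.0, 0.0, 0.3]
width: 0.0432
finger_force: 0.0
cube z [0.000678   0.00174481 0.00747761]
342 [ 0.56335744 -0.17431127  0.00857959]
[-0.98674571  0.16227416]
```

```bash
python3 -m handwheel '[[-0.01,-0.005,-0.12,0,0,0,0],[-0.01,-0.005,-0.2,0,0,0,0],[-0.01,-0.005,-0.24,0,0,0,0],[-0.01,-0.005,-0.24,0,0,0,0],[-0.01,-0.005,-0.24,0,0,0,0],[-0.01,-0.005,-0.24,0,0,0,0]]'
python3 -m handwheel '[[0,0,0,0,0,0,1],[0,0,0,0,0,0,1],[0,0,0,0,0,0,1],[0,0,0,0,0,0,1],[0,0,0,0,0,0,1],[0,0,0,0,0,0,1]]'
```

```text
time_s: 21.22
eef_pos: [0.5016, -0.1656, 0.0007]
ee_rot: [[0.988, -0.157, 0.005], [-0.157, -0.988, 0.005], [0.004, -0.006, -1.0]]
contact_force: [-0.2, 0.1, 0.6]
width: 0.0425
finger_force: 0.0
time_s: 21.72
eef_pos: [0.5012, -0.1656, 0.0005]
ee_rot: [[0.988, -0.157, 0.004], [-0.157, -0.988, 0.005], [0.003, -0.006, -1.0]]
contact_force: [-0.5, 1.0, 6.4]
width: 0.0222
finger_force: 61.0
```

```bash
python3 -m handwheel '[[0,0,0.1,0,0,0,1],[0,0,0.2,0,0,0,1],[-0.1,0.1,0.35,0,0,0,1],[-0.2,0.2,0.5,0,0,0,1],[-0.3,0.3,0.7,0,0,0,1],[-0.3,0.45,0.9,0,0,0,1],[-0.3,0.6,1,0,0,0,1],[-0.3,0.75,1,0,0,0,1],[-0.3,0.75,1,0,0,0,1],[-0.3,0.75,1,0,0,0,1]]'
cat > rack.py <<'E'
import sys
from h import *
c=wsave(sys.argv[1]+'.png')
P=[]
for v in range(384):
    for u in range(512):
        if c['depth'][v,u]>0: P.append(np.r_[wpt(c,(u+.5)*1.5625,(v+.5)*1.5625),u*1.5625,v*1.5625])
P=np.array(P); np.save('pics/P.npy',P)
k=(P[:,0]>.6)&(P[:,0]<.85)&(P[:,1]>-.1)&(P[:,1]<.2)&(P[:,2]>.031)&(P[:,2]<.05)
q=P[k]; print(len(q),q[:,:3].min(0),q[:,:3].max(0),np.median(q[:,2]),q[:,3:].min(0),q[:,3:].max(0))
print(cv2.minAreaRect((q[:,:2]*1000).astype(np.float32)), cv2.boxPoints(cv2.minAreaRect((q[:,:2]*1000).astype(np.float32))).round(0).tolist())
# front edge: per rack-y bin min along rack x
ex=np.array([.988,-.155]);ey=np.array([.155,.988]); a=q[:,:2]@ex;b=q[:,:2]@ey
F=[(t,np.percentile(a[abs(b-t)<.003],1)) for t in np.arange(b.min()+.006,b.max()-.006,.006) if (abs(b-t)<.003).sum()>15]
F=np.array(F); pf=np.polyfit(F[:,0],F[:,1],1); print('front edge slope',pf, 'b range',np.percentile(b,[.5,99.5]), F[::4].round(3).tolist())
E
python3 rack.py w10
```

```text
time_s: 22.55
eef_pos: [0.4398, -0.0125, 0.1998]
ee_rot: [[0.989, -0.151, 0.003], [-0.151, -0.989, 0.006], [0.002, -0.006, -1.0]]
contact_force: [-0.1, -0.8, -2.2]
width: 0.0221
finger_force: 59.9
6 [0.67426097 0.14765222 0.03163693] [0.67573397 0.15201303 0.03530471] 0.033097180866439924 [129.6875   0.    ] [135.9375   1.5625]
((674.9149169921875, 149.86526489257812), (4.489606857299805, 0.9894453287124634), 81.55322265625) [[674.0, 148.0], [675.0, 148.0], [676.0, 152.0], [675.0, 152.0]]Traceback (most recent call last):
  File "rack.py", line 15, in <module>
    F=np.array(F); pf=np.polyfit(F[:,0],F[:,1],1); print('front edge slope',pf, 'b range',np.percentile(b,[.5,99.5]), F[::4].round(3).tolist())
                                 ~^^^^^
IndexError: too many indices for array: array is 1-dimensional, but 2 were indexed
```

View pics/w10.png

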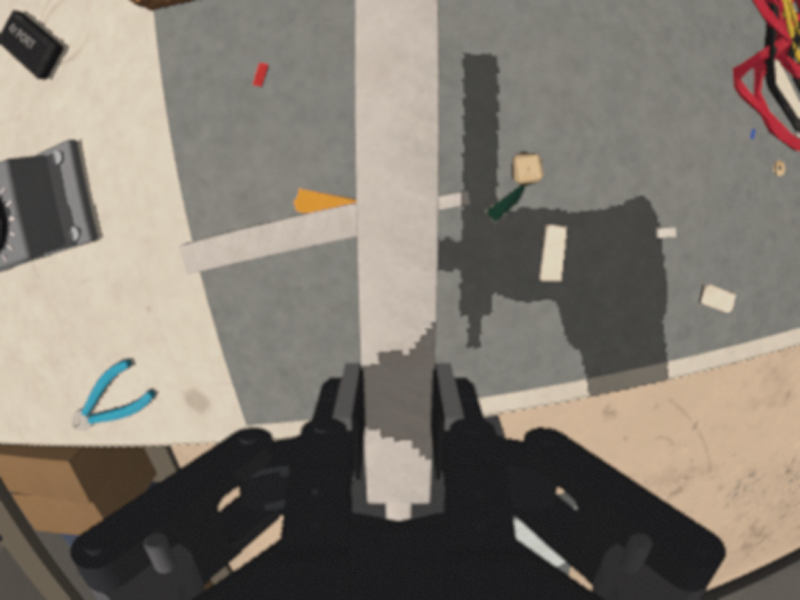

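The file is held straight. I'll move forward and up to see the whole rack.

```bash
python3 -m handwheel '[[0.2,0.1,0.2,0,0,0,1],[0.4,0.2,0.4,0,0,0,1],[0.6,0.35,0.65,0,0,0,1],[0.65,0.35,0.65,0,0,0,1],[0.65,0.35,0.65,0,0,0,1],[0.65,0.35,0.65,0,0,0,1],[0.65,0.35,0.65,0,0,0,1]]'
python3 rack.py w11
```

```text
time_s: 23.18
eef_pos: [0.5708, 0.054, 0.3278]
ee_rot: [[0.987, -0.158, -0.001], [-0.158, -0.987, 0.007], [-0.002, -0.007, -1.0]]
contact_force: [0.0, -0.9, -3.2]
width: 0.022
finger_force: 59.9
6377 [ 0.65324637 -0.04527659  0.03264215] [0.80629855 0.15194626 0.04228989] 0.03875619760196186 [271.875   0.   ] [473.4375 142.1875]
((729.9375, 53.955204010009766), (184.26974487304688, 134.82188415527344), 82.5035629272461) [[651.0, -29.0], [785.0, -46.0], [809.0, 137.0], [675.0, 154.0]]
front edge slope [-0.04092382  0.65481652] b range [0.07464365 0.25773401] [[0.079, 0.65], [0.103, 0.649], [0.193, 0.646], [0.217, 0.646], [0.241, 0.645]]
```

View pics/w11.png

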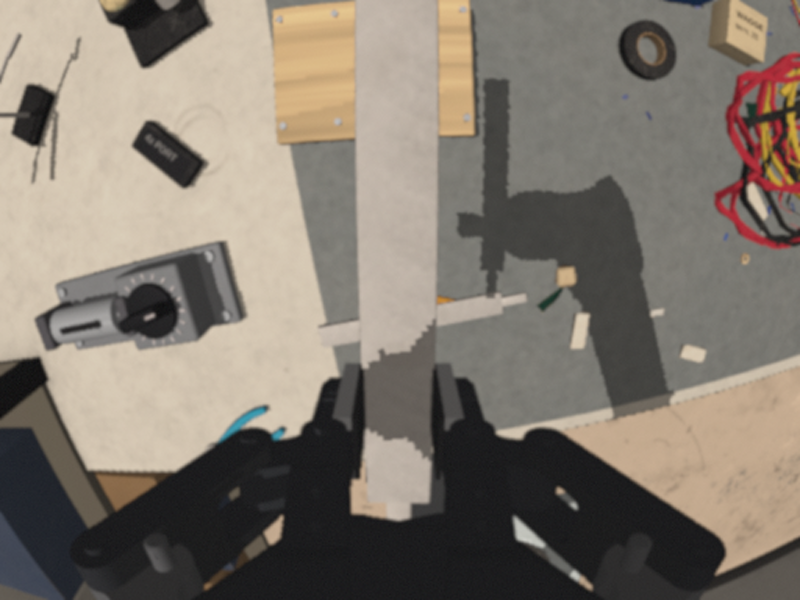

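The roof fit gives 184 x 135 mm, matching the rack: yaw -0.13 and front centre (0.663, 0.0625). Next I'll check the held file's droop.

```bash
python3 - <<'E'
from h import *
c=load('w11')
d=c['depth']; R=c['rot']
for v in range(10,370,30):
    p=[wpt(c,u,v) for u in range(380,425,6)]; q=np.array([R.T@(x-c['pos']) for x in p]); print(v,np.median(q,0).round(4))
E
python3 -m handwheel '[[-0.2,-0.1,-0.2,0,0,0,1],[-0.4,-0.17,-0.4,0,0,0,1],[-0.435,-0.172,-0.6,0,0,0.017,1],[-0.435,-0.172,-0.8,0,0,0.017,1],[-0.435,-0.172,-1,0,0,0.017,1],[-0.435,-0.172,-1,0,0,0.017,1],[-0.435,-0.172,-1,0,0,0.017,1],[-0.435,-0.172,-1,0,0,0.017,1]]'
```

```text
10 [ 0.1212  0.0006 -0.0072]
40 [ 0.1121  0.0006 -0.0065]
70 [ 0.1028  0.0005 -0.0073]
100 [ 0.0939  0.0005 -0.0069]
130 [ 0.0851  0.0005 -0.0074]
160 [ 0.0764  0.0005 -0.0074]
190 [ 0.0677  0.0005 -0.0076]
220 [ 0.0589  0.0005 -0.0078]
250 [ 0.0499  0.0005 -0.0074]
280 [ 0.0407  0.0005 -0.0076]
310 [ 0.0313  0.0005 -0.0082]
340 [ 0.0211  0.0006 -0.0079]
time_s: 23.9
eef_pos: [0.4802, 0.0184, 0.1273]
ee_rot: [[0.991, -0.133, -0.005], [-0.133, -0.991, 0.005], [-0.005, -0.004, -1.0]]
contact_force: [0.7, 0.2, -0.5]
width: 0.0217
finger_force: 59.9
```

```bash
python3 -m handwheel '[[0.018,0.006,-0.2,0,0,0,1],[0.018,0.006,-0.4,0,0,0,1],[0.018,0.006,-0.5,0,0,0,1],[0.018,0.006,-0.536,0,0,0,1],[0.018,0.006,-0.536,0,0,0,1],[0.018,0.006,-0.536,0,0,0,1],[0.018,0.006,-0.536,0,0,0,1]]'
python3 -c "
from h import *
wsave('w12.png')"
```

```text
time_s: 24.48
eef_pos: [0.4893, 0.0217, 0.0243]
ee_rot: [[0.991, -0.131, 0.007], [-0.131, -0.991, 0.006], [0.006, -0.007, -1.0]]
contact_force: [0.9, 0.5, -1.4]
width: 0.0219
finger_force: 59.9
```

View pics/w12.png

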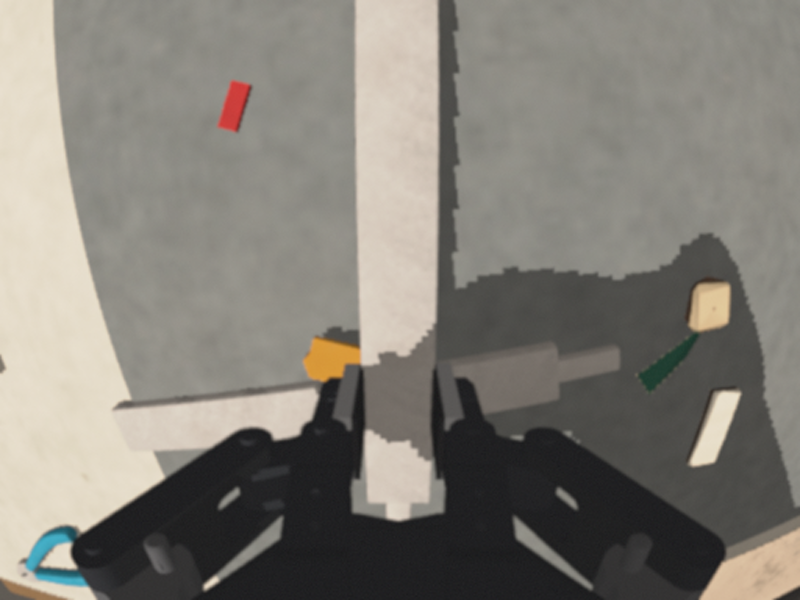

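The file points straight ahead at (398,200) and file A below it is undisturbed. Now I'll insert.

```bash
python3 -m handwheel '[[0,-0.015,-0.022,0,0,0,1],[0,-0.015,-0.022,0,0,0,1],[0,-0.015,-0.022,0,0,0,1],[0,-0.015,-0.022,0,0,0,1]]'
python3 -m handwheel '[[0.05,-0.007,0,0,0,0,1],[0.1,-0.013,0,0,0,0,1],[0.15,-0.02,0,0,0,0,1],[0.2,-0.026,0,0,0,0,1],[0.25,-0.033,0,0,0,0,1],[0.25,-0.033,0,0,0,0,1],[0.25,-0.033,0,0,0,0,1]]'
```

```text
time_s: 24.87
eef_pos: [0.4866, 0.0183, 0.0175]
ee_rot: [[0.991, -0.131, 0.001], [-0.131, -0.991, 0.006], [0.0, -0.006, -1.0]]
contact_force: [0.4, -0.0, -3.1]
width: 0.0218
finger_force: 59.9
time_s: 25.45
eef_pos: [0.5374, 0.0119, 0.0174]
ee_rot: [[0.991, -0.131, 0.003], [-0.131, -0.991, 0.007], [0.002, -0.007, -1.0]]
contact_force: [0.9, 0.0, -2.6]
width: 0.022
finger_force: 60.4
```

```bash
python3 -m handwheel '[[0.06,-0.008,0.01,0,0,0,1],[0.12,-0.016,0.01,0,0,0,1],[0.18,-0.024,0.01,0,0,0,1],[0.24,-0.032,0.01,0,0,0,1],[0.3,-0.04,0.01,0,0,0,1],[0.36,-0.047,0.01,0,0,0,1],[0.4,-0.052,0.01,0,0,0,1],[0.42,-0.055,0.01,0,0,0,1],[0.42,-0.055,0.01,0,0,0,1],[0.42,-0.055,0.01,0,0,0,1]]'
```

```text
time_s: 26.28
eef_pos: [0.6205, 0.0008, 0.0194]
ee_rot: [[0.991, -0.131, 0.001], [-0.131, -0.991, 0.006], [0.0, -0.006, -1.0]]
contact_force: [0.2, -0.4, -2.1]
width: 0.0221
finger_force: 60.3
```

```bash
python3 -m handwheel '[[0.01,-0.001,0,0,0,0,1],[0.02,-0.003,0,0,0,0,1],[0.03,-0.004,0,0,0,0,1],[0.03,-0.004,0,0,0,0,1]]'
python3 -m handwheel '[[0.007,0,0,0,0,0,1],[0.015,-0.002,0,0,0,0,1],[0.015,-0.002,0,0,0,0,1]]'
```

```text
time_s: 26.62
eef_pos: [0.6268, 0.0, 0.0194]
ee_rot: [[0.991, -0.131, 0.001], [-0.131, -0.991, 0.006], [0.001, -0.006, -1.0]]
contact_force: [0.9, 0.7, -1.3]
width: 0.0222
finger_force: 60.3
time_s: 26.87
eef_pos: [0.6299, -0.0004, 0.0194]
ee_rot: [[0.991, -0.131, 0.001], [-0.131, -0.991, 0.006], [0.001, -0.006, -1.0]]
contact_force: [-0.0, -0.5, -2.2]
width: 0.0221
finger_force: 60.3
```

```bash
for i in 1 2; do python3 -m handwheel '[[0.01,-0.0013,0,0,0,0,1],[0.01,-0.0013,0,0,0,0,1],[0.01,-0.0013,0,0,0,0,1]]' | grep -E 'pos|contact|width'; done
```

```text
eef_pos: [0.6318, -0.0006, 0.0193]
contact_force: [0.0, 0.2, -1.7]
width: 0.0216
eef_pos: [0.6321, -0.0008, 0.0188]
contact_force: [-3.6, 1.0, -1.7]
width: 0.0223
```

The nose is on the slot's end. I'll release, back up and look.

```bash
python3 -m handwheel '[[-0.005,0,-0.01,0,0,0,1],[-0.005,0,-0.01,0,0,0,1],[-0.005,0,-0.01,0,0,0,0],[-0.005,0,-0.01,0,0,0,0],[-0.005,0,-0.01,0,0,0,0],[-0.005,0,-0.01,0,0,0,0],[-0.005,0,0.2,0,0,0,0],[-0.005,0,0.4,0,0,0,0],[-0.2,0.02,0.6,0,0,0,0],[-0.4,0.04,0.9,0,0,0,0],[-0.6,0.05,1,0,0,0,0],[-0.6,0.05,1,0,0,0,0],[-0.6,0.05,1,0,0,0,0]]'
python3 -c "
from h import *
wsave('w13.png')"
```

```text
time_s: 28.45
eef_pos: [0.5125, 0.0111, 0.2255]
ee_rot: [[0.992, -0.128, 0.009], [-0.128, -0.992, 0.004], [0.009, -0.005, -1.0]]
contact_force: [-0.7, 1.2, -0.1]
width: 0.043
finger_force: 0.0
```

View pics/w13.png

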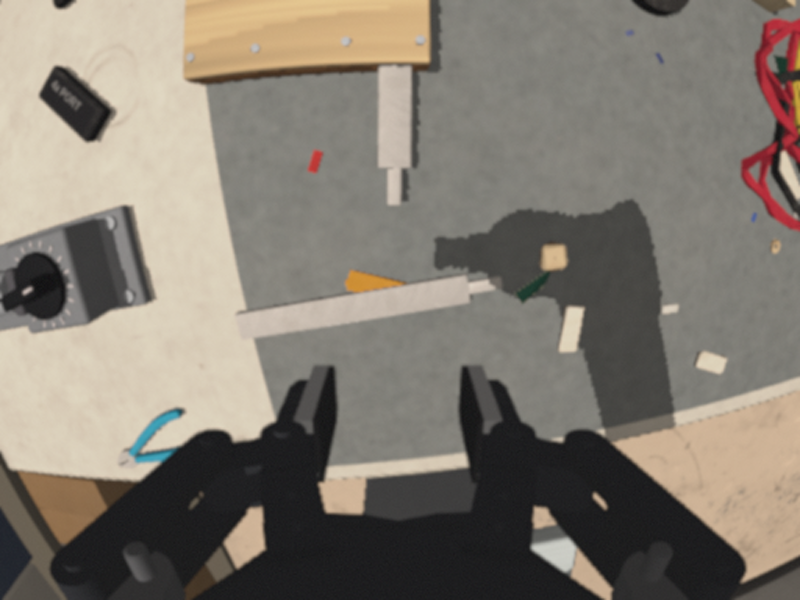

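File B is home in the right slot (blade 394,66 to 166, tang to 204). File A runs from nose (242,325) to shoulder (469,290) and tang tip (494,286).

```bash
cat > fa.py <<'E'
import sys
from h import *
def fileA(name):
    c=load(name); P=[]
    for v in range(384):
        for u in range(512):
            if c['depth'][v,u]>0:
                p=wpt(c,(u+.5)*1.5625,(v+.5)*1.5625)
                if .4<p[0]<.56 and -.2<p[1]<.25 and .004<p[2]<.016 and c['frame'][v,u].min()>90: P.append(p)
    P=np.array(P); m=np.median(P,0)
    for _ in range(4):
        U,S,V=np.linalg.svd((P-P.mean(0))[:,:2],full_matrices=False); d=V[0]*np.sign(V[0][1]); n=np.array([-d[1],d[0]])
        k=abs((P[:,:2]-np.median(P,0)[:2])@n)<.016; P=P[k]
    t=P[:,:2]@d; o=np.median(P[:,:2]@n)
    print('dir',d,'yaw',np.arctan2(d[1],d[0]),'tail',t.min()*d+o*n,'nose',t.max()*d+o*n,'len',np.ptp(t),'w',np.ptp(P[:,:2]@n),len(P),'z',np.median(P[:,2]))
    g=(t.max()-.114-.038)*d+o*n; print('centre',(t.max()-.114)*d+o*n,'grip',g)
if __name__=='__main__': fileA(sys.argv[1])
E
python3 fa.py w13
python3 - <<'E'
from h import *
c=load('w13')
ex=np.array([.9915,-.130]);ey=np.array([.130,.9915]);ctr=np.array([.7299,.0540])
for k,u,v,z in [('Btip',394,204,.0235),('Bs',394,166,.025),('An',242,325,.009),('As',469,290,.009),('Atip',494,286,.008)]:
    p=wpt(c,u,v); q=wpt(c,u,v,z); print(k,p.round(3),q.round(3),'rack',((q[:2]-ctr)@ex).round(4),((q[:2]-ctr)@ey).round(4))
E
```

```text
dir [-0.00256964  0.9999967 ] yaw 1.5733659698536349 tail [ 0.47442742 -0.09206426] nose [0.47378342 0.15855326] len 0.25061835051792286 w 0.02767856335410157 2370 z 0.008543466431131047
centre [0.47407636 0.04455364] grip [0.474174   0.00655376]
Btip [0.553 0.01  0.022] [0.554 0.01  0.024] rack -0.169 -0.0667
Bs [0.582 0.006 0.024] [0.582 0.006 0.025] rack -0.1407 -0.0667
An [0.469 0.154 0.008] [0.469 0.154 0.009] rack -0.2717 0.0648
As [ 0.475 -0.041  0.008] [ 0.475 -0.041  0.009] rack -0.2399 -0.1275
Atip [ 0.475 -0.063  0.007] [ 0.476 -0.062  0.008] rack -0.2367 -0.1483
```

```bash

python3 -m handwheel '[[-0.1,0,0,0,0,0.08,0],[-0.195,-0.015,0,0,0,0.16,0],[-0.195,-0.015,0,0,0,0.24,0],[-0.195,-0.015,0,0,0,0.32,0],[-0.195,-0.015,0,0,0,0.4,0],[-0.195,-0.015,0,0,0,0.48,0],[-0.195,-0.015,0,0,0,0.55,0],[-0.195,-0.015,0,0,0,0.55,0]]'
python3 -m handwheel '[[0,0,0,0,0,0.08,0],[0,0,0,0,0,0.16,0],[0,0,-0.1,0,0,0.24,0],[0,0,-0.2,0,0,0.32,0],[0,0,-0.3,0,0,0.4,0],[0,0,-0.4,0,0,0.48,0],[0,0,-0.5,0,0,0.55,0],[0,0,-0.55,0,0,0.55,0],[0,0,-0.55,0,0,0.55,0],[0,0,-0.55,0,0,0.55,0]]'
python3 - <<'E'
from h import *
c=wsave('w14.png')
print(r.sense()['joint_pos'].round(2))
P=[]
for v in range(0,384,2):
    for u in range(0,512,2):
        if c['depth'][v,u]>0:
            p=wpt(c,(u+.5)*1.5625,(v+.5)*1.5625)
            if .44<p[0]<.51 and -.02<p[1]<.18 and .006<p[2]<.013: P.append(p)
P=np.array(P);b=P[(P[:,1]>.03)&(P[:,1]<.14)]; pf=np.polyfit(b[:,1],b[:,0],1); print(len(b),'slope dx/dy',pf[0],'x at y=.008',np.polyval(pf,.008),'x w',np.ptp(b[:,0]),'nose y',P[:,1].max(),'z',np.median(b[:,2]))
E
```

```text
time_s: 29.17
eef_pos: [0.4752, 0.0058, 0.2184]
ee_rot: [[0.742, 0.67, -0.004], [0.67, -0.742, 0.006], [0.001, -0.007, -1.0]]
contact_force: [-0.6, 0.3, 0.8]
width: 0.0425
finger_force: 0.0
time_s: 30.0
eef_pos: [0.4747, 0.0061, 0.109]
ee_rot: [[-0.022, 1.0, -0.007], [1.0, 0.022, 0.001], [0.001, -0.007, -1.0]]
contact_force: [1.2, 0.0, 0.2]
width: 0.043
finger_force: 0.0
[ 0.65  0.41 -0.88  1.86  0.36  1.05 -0.35]
1025 slope dx/dy -0.06326289141441069 x at y=.008 0.4767089406457827 x w 0.046149989853233375 nose y 0.15806550677305925 z 0.00854777708401852
```

```bash

python3 -m handwheel '[[-0.003,0,-0.2,0,0,0,0],[-0.003,0,-0.35,0,0,0,0],[-0.003,0,-0.47,0,0,0,0],[-0.003,0,-0.54,0,0,0,0],[-0.003,0,-0.54,0,0,0,0],[-0.003,0,-0.54,0,0,0,0],[-0.003,0,-0.54,0,0,0,0]]'
python3 -m handwheel '[[0,0,0,0,0,0,1],[0,0,0,0,0,0,1],[0,0,0,0,0,0,1],[0,0,0,0,0,0,1],[0,0,0,0,0,0,1],[0,0,0,0,0,0,1]]'
```

```text
time_s: 30.63
eef_pos: [0.4756, 0.0063, 0.003]
ee_rot: [[-0.025, 1.0, -0.003], [1.0, 0.025, -0.0], [-0.0, -0.003, -1.0]]
contact_force: [-0.4, 0.8, -0.4]
width: 0.0427
finger_force: 0.0
time_s: 31.13
eef_pos: [0.4753, 0.0061, 0.0031]
ee_rot: [[-0.026, 1.0, -0.003], [1.0, 0.026, -0.001], [-0.001, -0.003, -1.0]]
contact_force: [-1.4, -0.4, 5.0]
width: 0.0221
finger_force: 58.7
```

```bash

python3 -m handwheel '[[0,0,0.15,0,0,0,1],[0,0,0.35,0,0,0,1],[0,0,0.55,0,0,-0.06,1],[0,0,0.7,0,0,-0.12,1],[0,0,0.8,0,0,-0.18,1],[0,0,0.8,0,0,-0.24,1],[0,0,0.8,0,0,-0.3,1],[0,0,0.8,0,0,-0.36,1],[0,0,0.8,0,0,-0.43,1],[0,0,0.8,0,0,-0.5,1],[0,0,0.8,0,0,-0.55,1],[0,0,0.8,0,0,-0.55,1]]'
python3 -m handwheel '[[0,0,0,0,0,-0.06,1],[0,0,0,0,0,-0.12,1],[0,0.1,0,0,0,-0.18,1],[0,0.2,0,0,0,-0.24,1],[0.05,0.3,0,0,0,-0.3,1],[0.05,0.4,0,0,0,-0.36,1],[0.05,0.5,0,0,0,-0.43,1],[0.05,0.6,0,0,0,-0.5,1],[0.05,0.72,0,0,0,-0.55,1],[0.05,0.72,0,0,0,-0.55,1],[0.05,0.72,0,0,0,-0.55,1],[0.05,0.72,0,0,0,-0.55,1]]'
cat > held.py <<'E'
import sys
from h import *
c=wsave(sys.argv[1]+'.png'); R=c['rot']; P=[]
for v in range(2,384,4):
    for u in range(180,330,2):
        if c['depth'][v,u]>0:
            q=R.T@(wpt(c,(u+.5)*1.5625,(v+.5)*1.5625)-c['pos'])
            if -.02<q[2]<.006 and abs(q[1])<.03 and q[0]>.03: P.append(q)
P=np.array(P); print(len(P)); 
for a in np.arange(.03,.16,.02):
    q=P[abs(P[:,0]-a)<.01]
    if len(q): print(round(a,2),'y',q[:,1].min().round(4),q[:,1].max().round(4),'z',np.median(q[:,2]).round(4))
E
python3 held.py w15
```

```text
time_s: 32.13
eef_pos: [0.4735, 0.006, 0.1617]
ee_rot: [[0.744, 0.668, -0.004], [0.668, -0.744, 0.004], [-0.0, -0.006, -1.0]]
contact_force: [0.8, 0.4, -0.9]
width: 0.0218
finger_force: 59.5
time_s: 33.13
eef_pos: [0.4837, 0.1495, 0.1613]
ee_rot: [[0.992, -0.129, 0.001], [-0.129, -0.992, 0.005], [-0.0, -0.005, -1.0]]
contact_force: [-0.5, -0.3, -1.6]
width: 0.0217
finger_force: 59.6
1275
0.03 y -0.0122 0.0103 z -0.0051
0.05 y -0.0129 0.011 z -0.0049
0.07 y -0.0134 0.0097 z -0.0047
0.09 y -0.014 0.0097 z -0.0045
0.11 y -0.0141 0.0097 z -0.0044
0.13 y -0.0141 0.0097 z -0.0041
```

```bash

python3 -m handwheel '[[0.03,0.0025,-0.2,0,0,-0.01,1],[0.059,0.0025,-0.4,0,0,-0.01,1],[0.059,0.0025,-0.55,0,0,-0.01,1],[0.059,0.0025,-0.65,0,0,-0.01,1],[0.059,0.0025,-0.694,0,0,-0.01,1],[0.059,0.0025,-0.694,0,0,-0.01,1],[0.059,0.0025,-0.694,0,0,-0.01,1],[0.059,0.0025,-0.694,0,0,-0.01,1],[0.059,0.0025,-0.694,0,0,-0.01,1]]'
python3 held.py w16
```

```text
time_s: 33.93
eef_pos: [0.4974, 0.1511, 0.0244]
ee_rot: [[0.989, -0.147, 0.005], [-0.147, -0.989, 0.007], [0.004, -0.008, -1.0]]
contact_force: [0.0, 0.0, -1.6]
width: 0.0218
finger_force: 59.6
1282
0.03 y -0.0122 0.0112 z -0.005
0.05 y -0.0129 0.0111 z -0.0049
0.07 y -0.0136 0.0098 z -0.0048
0.09 y -0.014 0.0096 z -0.0046
0.11 y -0.0141 0.0098 z -0.0045
0.13 y -0.0143 0.0097 z -0.0043
```

```bash
python3 -m handwheel '[[0.0,0,-0.004,0,0,0,1],[0.05,-0.007,-0.004,0,0,0,1],[0.1,-0.013,-0.004,0,0,0,1],[0.15,-0.02,-0.004,0,0,0,1],[0.2,-0.026,-0.004,0,0,0,1],[0.25,-0.033,-0.004,0,0,0,1],[0.25,-0.033,-0.004,0,0,0,1],[0.25,-0.033,-0.004,0,0,0,1]]'
```

```text
time_s: 34.65
eef_pos: [0.546, 0.1439, 0.022]
ee_rot: [[0.989, -0.147, 0.001], [-0.147, -0.989, 0.006], [0.001, -0.006, -1.0]]
contact_force: [-1.0, -0.8, -0.6]
width: 0.0215
finger_force: 59.6
```

```bash
python3 -m handwheel '[[0.06,-0.008,0,0,0,0,1],[0.12,-0.016,0,0,0,0,1],[0.18,-0.024,0,0,0,0,1],[0.24,-0.032,0,0,0,0,1],[0.3,-0.04,0,0,0,0,1],[0.36,-0.047,0,0,0,0,1],[0.42,-0.055,0,0,0,0,1],[0.45,-0.059,0,0,0,0,1],[0.45,-0.059,0,0,0,0,1],[0.45,-0.059,0,0,0,0,1]]'
```

```text
time_s: 35.48
eef_pos: [0.6347, 0.1324, 0.0215]
ee_rot: [[0.989, -0.146, -0.0], [-0.146, -0.989, 0.006], [-0.001, -0.006, -1.0]]
contact_force: [-1.2, 0.1, -0.8]
width: 0.0215
finger_force: 59.6
```

```bash
python3 held.py w17
```

```text
3259
0.03 y -0.0265 0.0284 z -0.0053
0.05 y -0.0275 0.0299 z -0.0171
0.07 y -0.0282 0.03 z -0.0171
0.09 y -0.0284 0.0299 z -0.0172
0.11 y -0.0284 0.0299 z -0.0172
0.13 y -0.028 0.0298 z -0.0171
```

```bash
python3 -m handwheel '[[0.02,-0.0026,0,0,0,0,1],[0.04,-0.005,0,0,0,0,1],[0.05,-0.0065,0,0,0,0,1],[0.05,-0.0065,0,0,0,0,1]]'|grep -E 'pos|cont|wid'
for i in 1 2; do python3 -m handwheel '[[0.01,-0.0013,0,0,0,0,1],[0.01,-0.0013,0,0,0,0,1],[0.01,-0.0013,0,0,0,0,1]]' | grep -E 'pos|contact|width'; done
```

```text
eef_pos: [0.6442, 0.1313, 0.0211]
contact_force: [-3.0, -0.1, -2.4]
width: 0.0216
eef_pos: [0.6443, 0.1313, 0.0205]
contact_force: [-6.7, 1.2, -1.1]
width: 0.0216
eef_pos: [0.6443, 0.1314, 0.0199]
contact_force: [-9.6, -0.6, -0.5]
width: 0.0218
```

The nose is on the end. I'll relax, release and look.

```bash
python3 -m handwheel '[[-0.02,0.002,0,0,0,0,1],[-0.02,0.002,0,0,0,0,1],[-0.02,0.002,0,0,0,0,0],[-0.02,0.002,0,0,0,0,0],[-0.02,0.002,0,0,0,0,0],[-0.02,0.002,0,0,0,0,0],[-0.02,0.002,0.2,0,0,0,0],[-0.02,0.002,0.4,0,0,0,0],[-0.2,-0.1,0.6,0,0,0,0],[-0.4,-0.2,0.9,0,0,0,0],[-0.55,-0.25,1,0,0,0,0],[-0.55,-0.25,1,0,0,0,0],[-0.55,-0.25,1,0,0,0,0]]'
python3 -c "
from h import *
wsave('w18.png')"
```

```text
time_s: 37.45
eef_pos: [0.5398, 0.0792, 0.2289]
ee_rot: [[0.989, -0.148, 0.011], [-0.148, -0.989, 0.004], [0.011, -0.006, -1.0]]
contact_force: [0.0, -0.5, -0.2]
width: 0.0429
finger_force: 0.0
```

View pics/w18.png

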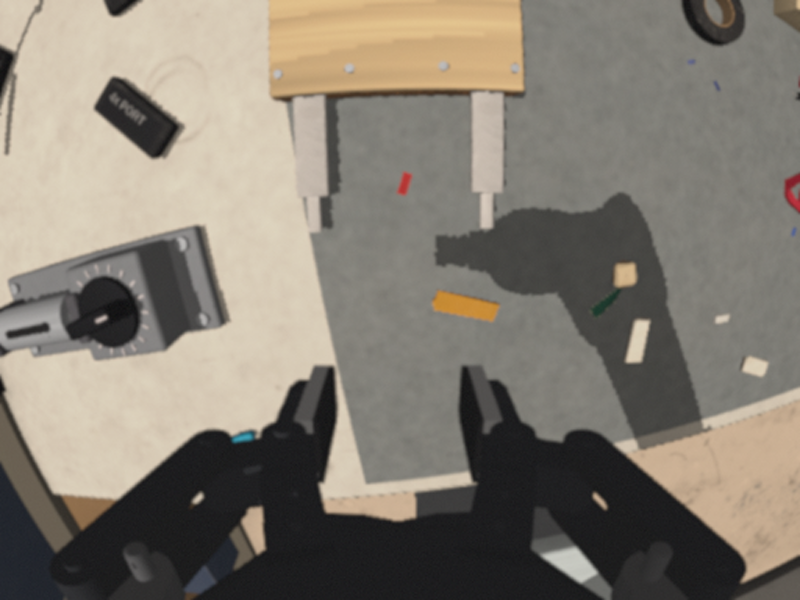

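Both files are in the rack. Tips are at (314,231) and (486,228), shoulders at (312,194) and (487,190), with the rack's front edge at about y=95. I'll verify these with numbers, along with the dial and roller.

```bash
python3 - <<'E'
from h import *
c=load('w18')
ex=np.array([.9915,-.130]);ey=np.array([.130,.9915]);ctr=np.array([.7299,.0540])
for k,u,v,z in [('Atip',314,231,.0235),('As',312,194,.0245),('Afar',310,105,.025),('Btip',486,228,.0235),('Bs',487,190,.0245),('Bfar',488,105,.025),('edgeL',275,97,.039),('edgeR',522,92,.039)]:
    p=wpt(c,u,v); q=wpt(c,u,v,z); print(k,p.round(3),'rack',((q[:2]-ctr)@ex).round(4),((q[:2]-ctr)@ey).round(4))
P=[]
for v in range(130,270):
    for u in range(20,130):
        if c['depth'][v,u]>0:
            p=wpt(c,(u+.5)*1.5625,(v+.5)*1.5625)
            if .09<p[2]<.106 and np.hypot(p[0]-.5437,p[1]-.314)<.032: P.append(p)
P=np.array(P)[:,:2];V=np.linalg.svd(P-P.mean(0),full_matrices=False)[2]
print('dial',np.arctan2(V[0][1],V[0][0])%np.pi-.016)
E
python3 groove.py w18 0 300 70 355
```

```text
Atip [0.57  0.141 0.023] rack -0.1696 0.0653
As [0.599 0.137 0.024] rack -0.141 0.0652
Afar [0.665 0.127 0.025] rack -0.0734 0.0642
Btip [0.553 0.01  0.022] rack -0.1696 -0.0663
Bs [0.582 0.006 0.024] rack -0.1403 -0.0665
Bfar [ 0.646 -0.003  0.025] rack -0.0759 -0.0673
edgeL [0.676 0.15  0.034] rack -0.067 0.0872
edgeR [ 0.656 -0.037  0.002] rack -0.0667 -0.0898
dial 1.7516060703007812
groove n 74 angle med -0.00128154283508967 ptp [-0.0785959   0.09303431] y 0.38482604980698104 0.44201475692398784 top [0.54155627 0.41441223 0.07733817]
```

```bash
python3 -c "
from cell import r
print(r.close_job())"
```

```text
the job is handed in; nothing more can be done
None
```

The job is handed in, though no verdict came back: the keyway is up (about 0.00 rad), the dial sits five clicks from its stop (1.75 rad), and both files present are home in the rack.

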